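# Refit a towel-cart wheel with a push-on axle cap

### The arm

A 7-joint arm with a two-finger parallel gripper is mounted at the origin on the work surface. World frame = base frame: x ahead of the robot, y to its left, z up, the work surface at z = 0. Lengths are in m, angles in rad, forces in N, time in s.
With the tool pointing down it reaches from about 0.425 to 1.025 m from the base axis. Payload 9.4 kg.
Tool frame: the origin (TCP) lies at the very end of the fingers, on their centre line; the grasp point (between the pads) lies 19 mm behind it (ctrl.grasp_offset is the distance from the TCP to the grasp point, in m); y points along the fingers, z is the direction in which the jaws open and shut, and the axes are right-handed (so a half turn about y gives the same grasp; the last joint's range is limited). The gripper opens to 85 mm and grips with 20 to 120 N. Pads are 22 mm wide; open, the fingers measure 114 mm over their backs; the gripper's body (76 mm by 85 mm) begins 54 mm behind the grasp point. The pads swing forward as they close: fully open they stand 13 mm farther back than shut.
Start: joints at [1.176, 0.599, -0.003, 1.599, 0.002, 0.943, -0.08], TCP at [0.227, -0.689, 0.231] pointing down, gripper open.
Joint ranges: [-2.57, 2.57], [-0.35, 1.97], [-1.29, 1.29], [0.11, 2.56], [-1.05, 4.19], [0.11, 1.86], [-2.63, 2.63]. Speed limits (rad/s): [2.22, 2.22, 3.01, 3.01, 3.14, 3.14, 3.14].

### API

Orientations are given as a 3x3 rotation matrix whose columns are the frame's x, y, z axes.
In Python, from plant import ctrl, imaging, ticket gives the robot as it stands.
- The arm moves only by the tool send_rows, never from a script. Its argument "motion" is a list of rows, each an object of numbers: "fingers": the closure, from -1 (fully open) to 1 (shut); "tx", "ty", "tz": the shift along the tool's x, y, z in units of 60 mm (1.0 is 60 mm); "wx", "wy", "wz": the turn, a rotation vector about the tool's x, y, z in units of 10 degrees (1.0 is 10 degrees). A call has 1 to 12 rows; each row shifts and turns the commanded pose from where the row before left it, along the tool's axes as they then stand; what a row does not reach is not made up. A row lasts 1/8 s, in which the tool goes at most 62.5 mm and 10.7 degrees, less where a joint would pass 70% of its speed; a pose out of reach is approached as far as the arm can. A call is refused whole if a number of a shift passes 1 or a number of a turn 1, either way. A call with a gripper value outside its range is refused whole. The fingers move at their own pace and stop on an object; "grip_force" is the grip in N (left out, the last holds). Time passes only in rows, so rows that do not move let the fingers close. It gives the time, the measured TCP pose, the force and the opening at its end, in the units of the state.
- ctrl.sense(): the state, without advancing time (a new reading comes with each control period).
- imaging.get_image(name): name is "scene" or "top" or "wrist"; returns the picture (420x560x3 uint8, red, green, blue); there is no depth.
- imaging.camera_params(name): a dict with "fx", "fy", "cx", "cy" (pixels), "D" ([k1, k2, p1, p2, k3] as OpenCV has them; the pictures are not rectified), "extrinsics" (4x4, takes a point from camera to world coordinates). Camera axes: x right, y up, looking along -z (the intrinsics and any distortion apply to the point x, -y, -z); pixel columns grow to the right and rows downward; lengths in m; the calibration is good to about 2 mm. A picture is of the moment at which its call begins: read the wrist's pose just before it. camera_params takes no time and is no camera call; for the wrist camera it gives the pose at the moment of the call.
- ticket.job_done(): hands the job in, once; it reports no verdict.
The state is a dict: "t": time; "joint_positions": joint angles; "joint_vel": joint speeds; "joint_torque": joint torques, N m; "position": TCP position; "tcp_rot": TCP orientation; "wrist_force": force on the tool from outside, world axes, zero at the start; "torque": the same for the moment, N m; "gripper_width": finger opening in m.
Only numpy, scipy, OpenCV 4.12 (cv2) and the standard library are available. Lean on these libraries where they do the work, as an engineer would, in place of code of your own. Each camera call takes 0.05 s, during which the arm holds its last target.

### The job

Put the towel cart's wheel onto the upright axle, collar side up, right down to the shoulder. Then set the steel push-on cap over the axle's end and press it straight down, feeling the force, until it bites tight against the wheel's sprung collar and stays tight when you let go; the wheel's hub must never be pressed with more than 20 N. Leave the other things on the counter where they are.

Things in the scene. Friction and masses are not known exactly. Their poses are not given: they have to be found in the camera images.
- foot: Fixed steel foot tube (30 x 30 mm, 190 mm long along the body's x from -50 to +140 mm) held on two wooden rests 64 mm wide, with a plain steel axle 10 mm in diameter standing vertically near one end. Origin on the axle's axis near the counter surface (0 to 8 mm above it, it varies), z up along the axle; the tube's top is 36 mm above the origin.
- shoulder (a point): Point on the axle's axis at the top of its round shoulder (22 mm in diameter, 4 mm high, on the tube), where the wheel's underside comes to rest; 40 mm above the foot's origin. z up.
- axle_tip (a point): Tip of the axle, 57 mm above the shoulder. The axle is 10 mm in diameter; its last 12 mm taper to 6 mm at the tip.
- wheel: Loose grey plastic wheel, 60 mm in diameter, tread 22 mm high, about 100 g, lying flat, collar side up. Bore 14 mm right through (2 mm play all round the axle). In its hub a sprung steel collar 28 mm in diameter stands proud: its face is 25 to 41 mm above the underside (it differs each time and is not measured). Origin at the centre of the underside, z up through the hub.
- cap: Loose steel push-on axle cap, hat-shaped, 36 g, standing open end down in the tray: flange 32 mm in diameter, 3 mm thick, above it a closed dome 21 mm in diameter up to a height of 40.5 mm. Origin at the centre of the underside, z up through the dome. Cavity 15 mm wide, 36 mm deep.
- tray: Fixed shallow aluminium tray, 160 x 160 mm, rim 12 mm high, floor 4 mm thick, in which the cap stands. Origin at the centre of its underside.
- pump: White pump bottle, 68 mm in diameter, about 190 mm high, beyond the foot; bystander. Origin at the centre of its underside.
- amber: Small amber bottle, 42 mm in diameter, 85 mm high; bystander. Origin at the centre of its underside.
- bowl: Small steel bowl, 100 mm in diameter, 45 mm high, on the far left of the counter; bystander. Origin at the centre of its underside.
- teeth (a point): Middle of the cap's four sprung inner teeth, on its axis 4 mm above its underside. They meet the axle's taper with the cap's underside about 50 mm above the shoulder; from there on pushing the cap down takes up to about 10 N, then the collar's spring adds up to 7 N, then the force rises steeply. A total push of 14 to 16 N seats the cap tight. It does not go down by its own weight.
- hub_mid (a point): Point on the wheel's axis 22 mm above its underside, level with the tread's upper side. The collar above it is what the cap's flange presses on: it gives 3 mm, its spring rising from about 0.6 to 7 N, and then is solid. Tight means that the released cap keeps the spring squeezed with over 1.5 N (about half a millimetre or more).
Things that resemble listed ones, but are neither listed nor needed, are in the scene too. Of the things that look like the wheel, the middle-sized one is meant.

How it is judged:
On the way, in this order (a step that is already met when the one before it is completed fails the run):
1. the wheel lies on the axle's shoulder, collar side up, before the cap goes on (horizontal distance between wheel and shoulder below 0.004 m and z of wheel in the frame of shoulder below 0.002 m and angle between wheel's own z axis and vertical below 0.06 rad), for 0.2 s.
2. the cap is on the axle and presses on the wheel's collar (horizontal distance between cap and shoulder below 0.003 m and z of cap in the frame of shoulder below 0.042 m and angle between cap's own z axis and vertical below 0.1 rad and contact force between cap and wheel above 1.5 N), for 0.2 s.
At the end, for the whole second after the job is handed in: The wheel is on the axle (centre within 4 mm, underside within 2 mm of the shoulder, collar side up and level within 0.06 rad); the cap is on the axle above it (within 3 mm of the axis, upright within 0.1 rad) and by its bite alone keeps the collar pressed with over 1.5 N; both released and at rest (all of step 1 and all of step 2 and linear speed of each of cap, wheel below 0.01 m/s); the robot touches nothing.
It fails at once if the cap is pressed on the wheel with more than 20 N (contact force between cap and wheel above 20 N).
It fails at once if the pump bottle, amber bottle or bowl is moved by more than 30 mm or tipped (distance of any of pump, amber, bowl from where it was at the start of the episode above 0.03 m or angle between any of pump, amber, bowl's own z axis and vertical above 0.3 rad).
It also fails if it takes over 53 s, if anything falls off the work surface, if the arm or the gripper's body presses on something with over 40 N, if the wrist force passes 120 N, or if a joint passes its speed limit or range.

## Working session

There is one attempt and no reset: what is moved stays moved. The work goes in short steps, Python scripts to look and compute and a tool call to move; the robot and the scene stay as the last step left them, time stands still between calls to the robot, and variables do not carry over. Pictures are saved under pics/ and viewed, and the job is handed in when it is done.

Besides the shell and the picture viewer there is one more tool, called after "Request:" as name([rows], argument=value, ...), one row to a line, values as JSON. send_rows: Moves the arm, as the interface text tells. Its arguments: {"type":"object","properties":{"motion":{"type":"array"},"grip_force":{"type":"number"}},"required":["motion"]}

```bash
mkdir -p pics; ls; python3 - <<'E'
from plant import ctrl, imaging, ticket
import cv2,numpy as np
s=ctrl.sense(); print(s['t'],s['position'],s['tcp_rot'],s['wrist_force'],s['gripper_width'],ctrl.grasp_offset)
for n in ['scene','top','wrist']:
    p=imaging.camera_params(n); print(n,{k:np.round(v,4).tolist() for k,v in p.items()})
    cv2.imwrite(f'pics/{n}0.png',imaging.get_image(n)[:,:,::-1])
E
```

```text
pics
0.0 [ 0.22640304 -0.68826534  0.23041792] [[-9.49898558e-01 -6.20911873e-04  3.12557746e-01]
 [-3.12558326e-01  1.39900928e-03 -9.49897540e-01]
 [ 1.52531474e-04 -9.99998829e-01 -1.52298807e-03]] [0.22089744 0.5962867  0.92598018] 0.08529215297883516 0.0187
scene {'fx': 500.845, 'fy': 500.845, 'cx': 272.4765, 'cy': 205.7862, 'D': [-0.1853, 0.0, 0.0, 0.0, 0.0], 'extrinsics': [[0.8539, -0.3343, 0.3988, 1.0521], [0.5199, 0.514, -0.6823, -0.7371], [0.0231, 0.79, 0.6127, 0.7831], [0.0, 0.0, 0.0, 1.0]]}
top {'fx': 460.4934, 'fy': 460.4934, 'cx': 276.4436, 'cy': 212.7816, 'D': [0.0218, 0.0, 0.0, 0.0, 0.0], 'extrinsics': [[-0.0006, 0.9972, -0.0748, 0.5356], [-0.9994, -0.0031, -0.0335, 0.0028], [-0.0336, 0.0748, 0.9966, 1.0205], [0.0, 0.0, 0.0, 1.0]]}
wrist {'fx': 324.56, 'fy': 324.56, 'cx': 280.4907, 'cy': 212.1161, 'D': [0.0111, 0.0, 0.0, 0.0, 0.0], 'extrinsics': [[0.3116, 0.8989, 0.308, 0.3059], [-0.9502, 0.2954, 0.0993, -0.6617], [-0.0017, -0.3236, 0.9462, 0.3727], [0.0, 0.0, 0.0, 1.0]]}
```

View pics/scene0.png

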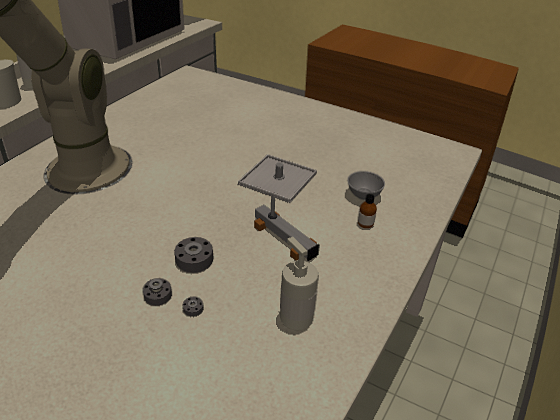

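View pics/top0.png

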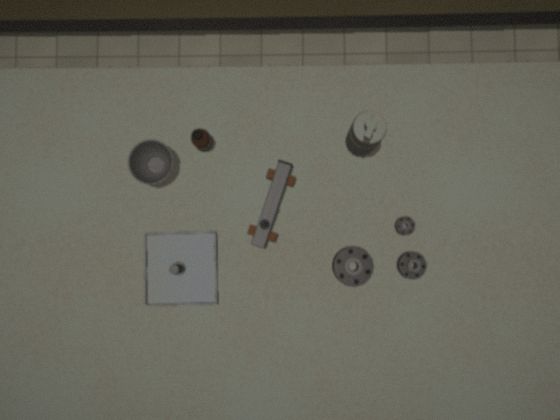

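View pics/wrist0.png

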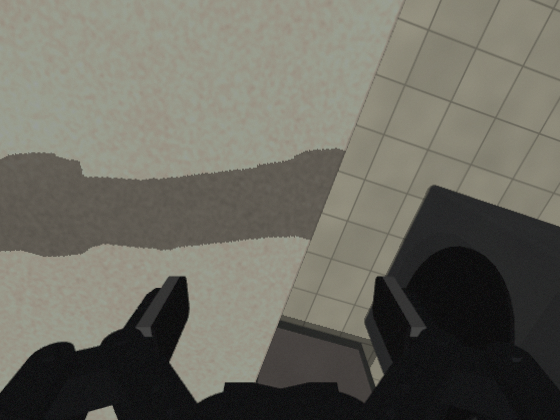

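The scene shows three wheel-like things. In the top view they are big at (352,266), medium at (411,265) and small at (404,226). The medium one is about 29 px across, which fits 60 mm. The cap stands in the tray at top (177,268), and the axle is at top (265,224).

```bash
python3 - <<'E'
import cv2,numpy as np
t=cv2.imread('pics/top0.png');s=cv2.imread('pics/scene0.png')
def c(im,x,y,w,h,k): return cv2.resize(im[y:y+h,x:x+w],None,fx=k,fy=k,interpolation=cv2.INTER_CUBIC)
a=np.hstack([c(t,330,205,100,90,4),c(s,135,230,100,90,4)])
b=np.hstack([c(t,150,245,60,50,4),c(t,235,205,70,50,4),c(s,235,150,70,50,4)])
b=cv2.copyMakeBorder(b,0,0,0,800-b.shape[1],cv2.BORDER_CONSTANT)
o=cv2.convertScaleAbs(np.vstack([a,b]),alpha=1.7)
print(o.shape);cv2.imwrite('pics/crop0.png',o)
E
cat > h.py <<'E'
import cv2,numpy as np
from plant import ctrl, imaging, ticket
def ray(P,uv):
    K=np.array([[P['fx'],0,P['cx']],[0,P['fy'],P['cy']],[0,0,1]])
    n=cv2.undistortPoints(np.array([[uv]],float),K,np.array(P['D']))[0,0]
    E=np.array(P['extrinsics']); d=E[:3,:3]@np.array([n[0],-n[1],-1]); return E[:3,3],d/np.linalg.norm(d)
def tri(obs):
    A=np.zeros((3,3));b=np.zeros(3)
    for P,uv in obs:
        o,d=ray(P,uv);M=np.eye(3)-np.outer(d,d);A+=M;b+=M@o
    X=np.linalg.solve(A,b)
    r=[np.linalg.norm((np.eye(3)-np.outer(d,d))@(X-o)) for o,d in [ray(P,uv) for P,uv in obs]]
    return X,r
def atz(P,uv,z):
    o,d=ray(P,uv);return o+d*(z-o[2])/d[2]
def proj(P,X):
    K=np.array([[P['fx'],0,P['cx']],[0,P['fy'],P['cy']],[0,0,1]])
    E=np.array(P['extrinsics']); c=(np.atleast_2d(X)-E[:3,3])@E[:3,:3]
    c=c*[1,-1,-1]
    return cv2.projectPoints(c[:,None],np.zeros(3),np.zeros(3),K,np.array(P['D']))[0][:,0]
E
```

```text
(560, 800, 3)
```

View pics/crop0.png

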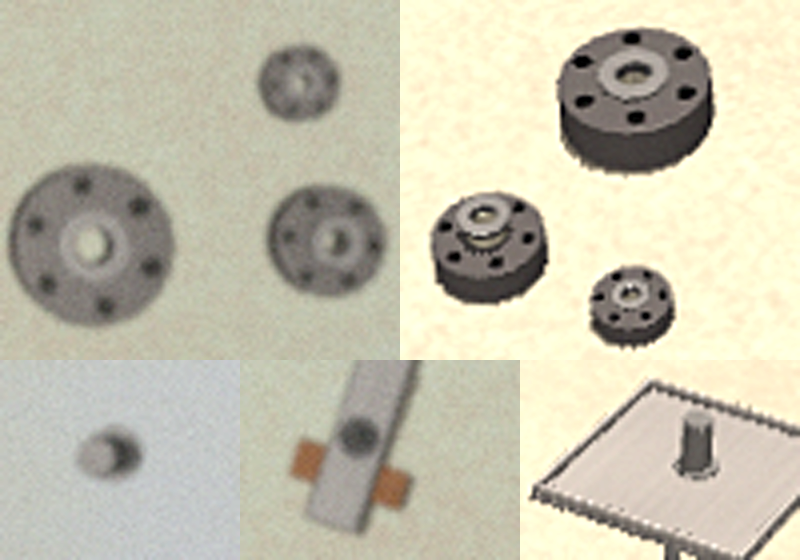

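```bash
python3 - <<'E'
from h import *
T=imaging.camera_params('top');S=imaging.camera_params('scene')
for n,a,b in [('collar',(413.7,265.2),(156,283.7)),('dome',(175,269.2),(279.2,164.2)),('shoulder',(265,224.2),(272.5,215))]:
    print(n,*tri([(T,a),(S,b)]))
print(atz(T,(411.7,265),.022),atz(T,(265,224.2),.045),atz(T,(181.5,268),.02))
print('foot end', atz(T,(285,163),.04),atz(T,(260,245),.04))
s=cv2.imread('pics/scene0.png')
cv2.imwrite('pics/crop1.png',cv2.convertScaleAbs(cv2.resize(s[180:270,240:330],None,fx=6,fy=6,interpolation=cv2.INTER_CUBIC),alpha=1.6))
print(ctrl.sense()['t'])
E
```

```text
collar [ 0.4982481  -0.25358757  0.03202484] [np.float64(0.00025975210376494247), np.float64(0.00025975210376477783)]
dome [0.49046579 0.25135035 0.0443892 ] [np.float64(0.000982804224414096), np.float64(0.0009828042244139884)]
shoulder [0.58566014 0.0606517  0.03895695] [np.float64(0.0008493629648139687), np.float64(0.0008493629648142281)]
[ 0.49807795 -0.25215994  0.022     ] [0.58464853 0.0598246  0.045     ] [0.49109118 0.24282358 0.02      ]
foot end [0.71663059 0.01717731 0.04      ] [0.54063274 0.07071147 0.04      ]
0.15
```

View pics/crop1.png

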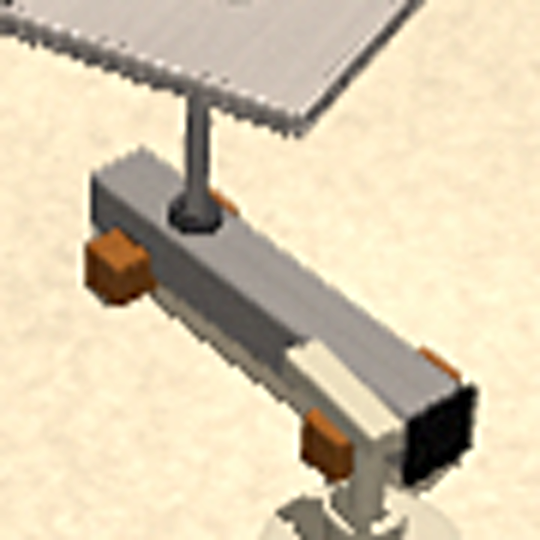

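Top and scene agree on wheel collar ≈(0.498,-0.254,0.032), dome top ≈(0.490,0.251,0.044; expected 0.0445) and axle ≈(0.585,0.060). I'll move so the wrist camera sees the medium wheel.

Request:
send_rows([
  {"fingers": -1,"tx": -0.73,"tz": -0.607},
  {"fingers": -1,"tx": -0.73,"tz": -0.607},
  {"fingers": -1,"tx": -0.73,"tz": -0.607},
  {"fingers": -1,"tx": -0.73,"tz": -0.607},
  {"fingers": -1,"tx": -0.73,"tz": -0.607},
  {"fingers": -1,"tx": -0.73,"tz": -0.607},
  {"fingers": -1,"tx": -0.73,"tz": -0.607},
  {"fingers": -1,"tx": -0.73,"tz": -0.607},
  {"fingers": -1},
])

```text
invalid input at $.motion[0]: expected keys fingers, tx, ty, tz, wx, wy, wz
```

```bash
cat > shot.py <<'E'
import sys,json
from h import *
n=sys.argv[1];cam=sys.argv[2] if len(sys.argv)>2 else 'wrist'
s=ctrl.sense();P=imaging.camera_params(cam);im=imaging.get_image(cam)
cv2.imwrite(f'pics/{n}.png',im[:,:,::-1]);json.dump({k:np.array(v).tolist() for k,v in P.items()},open(f'pics/{n}.json','w'))
print(round(s['t'],3),np.round(s['position'],4),np.round(s['tcp_rot'],3).tolist(),np.round(s['wrist_force'],2),round(s['gripper_width'],4))
E
python3 shot.py w1
```

```text
0.15 [ 0.2264 -0.6884  0.2306] [[-0.95, -0.0, 0.313], [-0.313, 0.001, -0.95], [0.0, -1.0, -0.001]] [ 1.02 -0.62  0.43] 0.0854
```

Request:
send_rows([
  {"fingers": -1,"tx": -0.73,"tz": -0.607},
  {"fingers": -1,"ty": 0.5},
  {"fingers": -1},
])

```text
invalid input at $.motion[0]: expected keys fingers, tx, ty, tz, wx, wy, wz
```

```bash
python3 shot.py w2; python3 -c "
import cv2,numpy as np
a=cv2.imread('pics/w1.png');b=cv2.imread('pics/w2.png')
cv2.imwrite('pics/w12.png',cv2.convertScaleAbs(np.hstack([a[:,80:480],b[:,80:480]]),alpha=1.5))"
```

```text
0.2 [ 0.2264 -0.6884  0.2307] [[-0.95, -0.0, 0.313], [-0.313, 0.001, -0.95], [0.0, -1.0, -0.001]] [ 0.13  0.14 -0.66] 0.0855
```

View pics/w12.png

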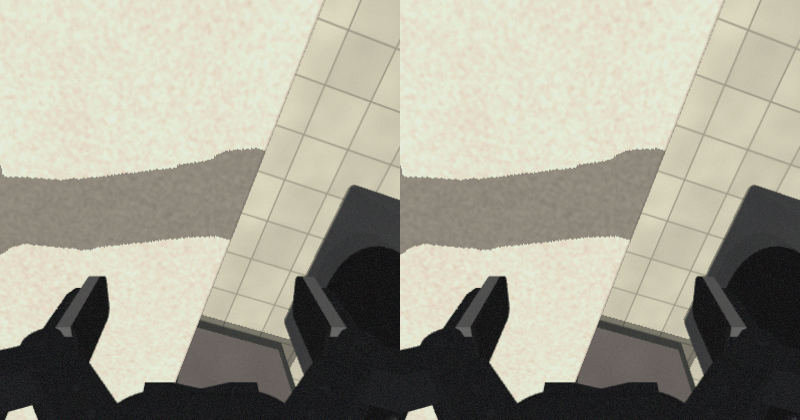

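The moves were refused because every key is required, so the arm did not move. The two pictures show only the counter edge. I'll resend with all the keys.

Request:
send_rows([
  {"fingers": -1,"tx": -0.73,"ty": 0,"tz": -0.607,"wx": 0,"wy": 0,"wz": 0},
  {"fingers": -1,"tx": -0.73,"ty": 0,"tz": -0.607,"wx": 0,"wy": 0,"wz": 0},
  {"fingers": -1,"tx": -0.73,"ty": 0,"tz": -0.607,"wx": 0,"wy": 0,"wz": 0},
  {"fingers": -1,"tx": -0.73,"ty": 0,"tz": -0.607,"wx": 0,"wy": 0,"wz": 0},
  {"fingers": -1,"tx": -0.73,"ty": 0,"tz": -0.607,"wx": 0,"wy": 0,"wz": 0},
  {"fingers": -1,"tx": -0.73,"ty": 0,"tz": -0.607,"wx": 0,"wy": 0,"wz": 0},
  {"fingers": -1,"tx": -0.73,"ty": 0,"tz": -0.607,"wx": 0,"wy": 0,"wz": 0},
  {"fingers": -1,"tx": -0.73,"ty": 0,"tz": -0.607,"wx": 0,"wy": 0,"wz": 0},
  {"fingers": -1,"tx": 0,"ty": 0,"tz": 0,"wx": 0,"wy": 0,"wz": 0},
])

```text
t: 1.38
position: [0.4713, -0.2977, 0.2313]
tcp_rot: [[-0.947, 0.001, 0.32], [-0.32, 0.002, -0.947], [-0.002, -1.0, -0.001]]
wrist_force: [-0.3, -0.6, 0.6]
gripper_width: 0.0855
```

```bash
python3 shot.py w1
```

```text
1.375 [ 0.4713 -0.2977  0.2313] [[-0.947, 0.001, 0.32], [-0.32, 0.002, -0.947], [-0.002, -1.0, -0.001]] [-0.25 -0.64  0.65] 0.0855
```

Request:
send_rows([
  {"fingers": -1,"tx": -0.73,"ty": 0,"tz": -0.607,"wx": 0,"wy": 0,"wz": 0},
  {"fingers": -1,"tx": 0,"ty": 0.5,"tz": 0,"wx": 0,"wy": 0,"wz": 0},
  {"fingers": -1,"tx": 0,"ty": 0,"tz": 0,"wx": 0,"wy": 0,"wz": 0},
])

```text
t: 1.8
position: [0.4969, -0.2548, 0.1998]
tcp_rot: [[-0.95, -0.004, 0.312], [-0.312, 0.001, -0.95], [0.003, -1.0, -0.002]]
wrist_force: [0.1, -0.5, -0.2]
gripper_width: 0.0854
```

```bash
python3 shot.py w2; python3 -c "
import cv2,numpy as np
a=cv2.imread('pics/w1.png');b=cv2.imread('pics/w2.png')
cv2.imwrite('pics/w12b.png',cv2.convertScaleAbs(np.hstack([a[:,80:480],b[:,80:480]]),alpha=1.5))"
```

```text
1.8 [ 0.4969 -0.2548  0.1998] [[-0.95, -0.004, 0.312], [-0.312, 0.001, -0.95], [0.003, -1.0, -0.002]] [ 0.11 -0.52 -0.24] 0.0854
```

View pics/w12b.png

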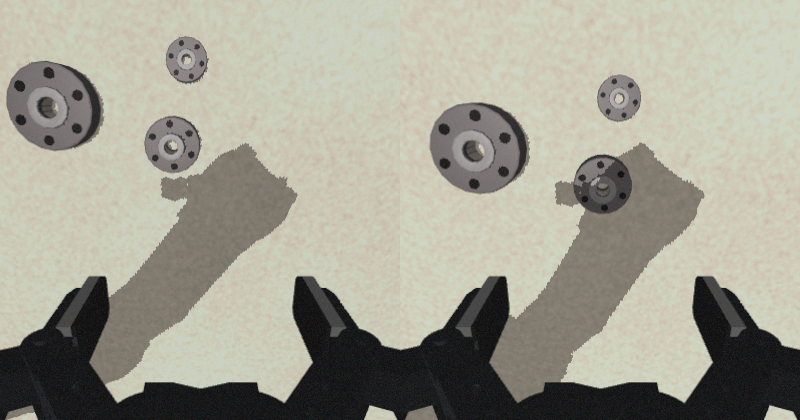

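```bash
python3 -c "
import cv2,numpy as np
a=cv2.imread('pics/w1.png');b=cv2.imread('pics/w2.png')
f=lambda im,x,y:cv2.resize(im[y:y+72,x:x+72],None,fx=5.5,fy=5.5,interpolation=cv2.INTER_CUBIC)
cv2.imwrite('pics/wz.png',np.hstack([cv2.convertScaleAbs(f(a,215,110),alpha=1.5),cv2.convertScaleAbs(f(b,245,150),alpha=2.2)]))"
```

```text
(no output)
```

View pics/wz.png

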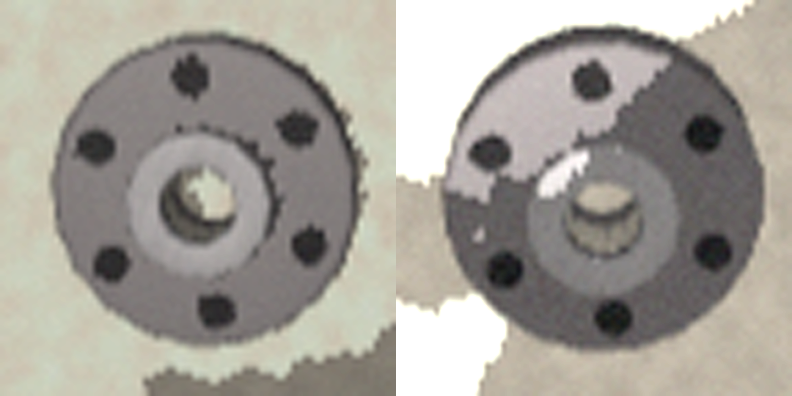

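```bash
python3 - <<'E'
from h import *
import json
A=json.load(open('pics/w1.json'));B=json.load(open('pics/w2.json'))
T=imaging.camera_params('top')
print(tri([(A,(250.9,146.9)),(B,(282.2,189.6))]),tri([(A,(250.9,146.9)),(B,(282.2,189.6)),(T,(413.7,265.2))]))
print(tri([(A,(251.6,145.0)),(B,(282.2,186.1))]))
print(atz(B,(282.2,186.1),.022),atz(A,(251.6,145.0),.022))
s=ctrl.sense();R=s['tcp_rot']
for t in [(.498,-.2545,.01)]:
    print(R.T@(np.array(t)-s['position'])*1000)
E
```

```text
(array([ 0.49814484, -0.25511958,  0.03301353]), [np.float64(0.0001530311209250644), np.float64(0.000153031120925046)]) (array([ 0.49757702, -0.25496308,  0.02927083]), [np.float64(0.00014299074832631854), np.float64(0.0006248662730306768), np.float64(0.0005958000118349196)])
(array([ 0.4987571 , -0.2548368 ,  0.02219421]), [np.float64(2.2205356883499524e-05), np.float64(2.220535688341795e-05)])
[ 0.4986914  -0.25483988  0.022     ] [ 0.49874657 -0.2548416   0.022     ]
[ -1.36947884 190.8647967   -0.56484987]
```

The wrist views put the wheel's tread top at (0.4987,-0.2548,0.022), matching the given 22 mm, and its collar at z≈0.033. It is between the other two in size. Descending to grasp.

Request:
send_rows([
  {"fingers": -1,"tx": -0.025,"ty": 0.95,"tz": 0.01,"wx": 0,"wy": 0,"wz": 0},
  {"fingers": -1,"tx": 0,"ty": 0.95,"tz": 0,"wx": 0,"wy": 0,"wz": 0},
  {"fingers": -1,"tx": 0,"ty": 0.9,"tz": 0,"wx": 0,"wy": 0,"wz": 0},
  {"fingers": -1,"tx": 0,"ty": 0.35,"tz": 0,"wx": 0,"wy": 0,"wz": 0},
  {"fingers": -1,"tx": 0,"ty": 0.12,"tz": 0,"wx": 0,"wy": 0,"wz": 0},
  {"fingers": -1,"tx": 0,"ty": 0,"tz": 0,"wx": 0,"wy": 0,"wz": 0},
], grip_force=40)

```text
t: 2.6
position: [0.5003, -0.2554, 0.0058]
tcp_rot: [[-0.95, 0.001, 0.311], [-0.311, -0.001, -0.95], [-0.0, -1.0, 0.001]]
wrist_force: [0.5, -0.7, 0.2]
gripper_width: 0.0854
```

Request:
send_rows([
  {"fingers": -1,"tx": 0.02,"ty": 0.06,"tz": 0,"wx": 0,"wy": 0,"wz": 0},
  {"fingers": 1,"tx": 0,"ty": 0,"tz": 0,"wx": 0,"wy": 0,"wz": 0},
  {"fingers": 1,"tx": 0,"ty": 0,"tz": 0,"wx": 0,"wy": 0,"wz": 0},
  {"fingers": 1,"tx": 0,"ty": 0,"tz": 0,"wx": 0,"wy": 0,"wz": 0},
], grip_force=40)

```text
t: 3.1
position: [0.4993, -0.2548, 0.0027]
tcp_rot: [[-0.95, 0.001, 0.313], [-0.313, -0.001, -0.95], [-0.001, -1.0, 0.001]]
wrist_force: [-2.1, -0.1, 10.8]
gripper_width: 0.0587
```

Request:
send_rows([
  {"fingers": 1,"tx": 0,"ty": -0.1,"tz": 0,"wx": 0,"wy": 0,"wz": 0},
  {"fingers": 1,"tx": 0,"ty": -0.5,"tz": 0,"wx": 0,"wy": 0,"wz": 0},
  {"fingers": 1,"tx": 0,"ty": -1,"tz": 0,"wx": 0,"wy": 0,"wz": 0},
  {"fingers": 1,"tx": 0,"ty": -1,"tz": 0,"wx": 0,"wy": 0,"wz": 0},
  {"fingers": 1,"tx": 0,"ty": 0,"tz": 0,"wx": 0,"wy": 0,"wz": 0},
], grip_force=40)

```text
t: 3.72
position: [0.5011, -0.2556, 0.1622]
tcp_rot: [[-0.95, 0.008, 0.312], [-0.312, -0.003, -0.95], [-0.006, -1.0, 0.005]]
wrist_force: [0.4, -0.3, -2.3]
gripper_width: 0.0588
```

```bash
python3 shot.py w3;python3 shot.py s3 scene; python3 -c "
import cv2,numpy as np
a=cv2.imread('pics/w3.png');b=cv2.imread('pics/s3.png')
cv2.imwrite('pics/w3b.png',cv2.convertScaleAbs(np.hstack([a[:,80:480],cv2.resize(b[130:340,80:280],(400,420))]),alpha=1.6))"
```

```text
3.725 [ 0.5011 -0.2556  0.1622] [[-0.95, 0.008, 0.312], [-0.312, -0.003, -0.95], [-0.006, -1.0, 0.005]] [ 0.42 -0.29 -2.29] 0.0588
3.775 [ 0.4999 -0.2551  0.1598] [[-0.95, 0.004, 0.312], [-0.312, -0.002, -0.95], [-0.003, -1.0, 0.003]] [-0.72 -0.33 -0.76] 0.0587
```

View pics/w3b.png

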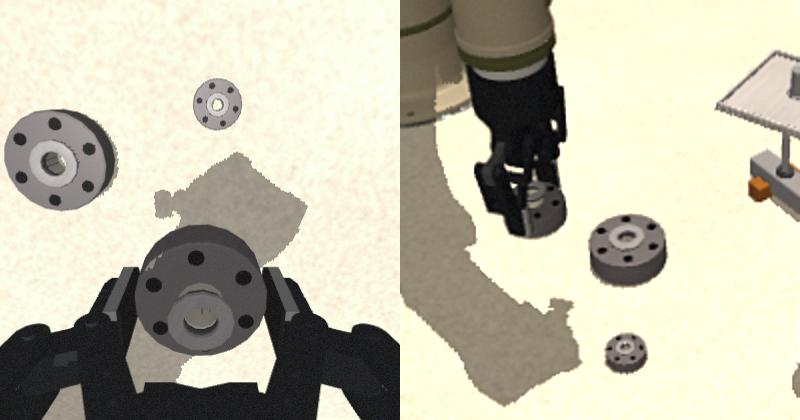

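The wheel is held centred between the fingers, level, collar up. Moving to the axle for two wrist views.

Request:
send_rows([
  {"fingers": 1,"tx": -0.281,"ty": 0,"tz": -0.802,"wx": 0,"wy": 0,"wz": 0},
  {"fingers": 1,"tx": -0.281,"ty": 0,"tz": -0.802,"wx": 0,"wy": 0,"wz": 0},
  {"fingers": 1,"tx": -0.281,"ty": 0,"tz": -0.802,"wx": 0,"wy": 0,"wz": 0},
  {"fingers": 1,"tx": -0.281,"ty": 0,"tz": -0.802,"wx": 0,"wy": 0,"wz": 0},
  {"fingers": 1,"tx": -0.281,"ty": 0,"tz": -0.802,"wx": 0,"wy": 0,"wz": 0},
  {"fingers": 1,"tx": 0,"ty": 0,"tz": 0,"wx": 0,"wy": 0,"wz": 0},
  {"fingers": 1,"tx": 0,"ty": 0,"tz": 0,"wx": 0,"wy": 0,"wz": 0},
  {"fingers": 1,"tx": 0,"ty": 0,"tz": 0,"wx": 0,"wy": 0,"wz": 0},
])

```text
t: 4.82
position: [0.5035, -0.0013, 0.1568]
tcp_rot: [[-0.951, -0.001, 0.31], [-0.31, -0.001, -0.951], [0.002, -1.0, 0.0]]
wrist_force: [0.1, -0.7, -1.0]
gripper_width: 0.0589
```

```bash
python3 shot.py a1
```

```text
4.825 [ 0.5035 -0.0013  0.1568] [[-0.951, -0.001, 0.31], [-0.31, -0.001, -0.951], [0.002, -1.0, 0.0]] [ 0.14 -0.66 -0.97] 0.0589
```

Request:
send_rows([
  {"fingers": 1,"tx": -0.25,"ty": 0,"tz": -0.8,"wx": 0,"wy": 0,"wz": 0},
  {"fingers": 1,"tx": 0,"ty": 0,"tz": 0,"wx": 0,"wy": 0,"wz": 0},
  {"fingers": 1,"tx": 0,"ty": 0,"tz": 0,"wx": 0,"wy": 0,"wz": 0},
  {"fingers": 1,"tx": 0,"ty": 0,"tz": 0,"wx": 0,"wy": 0,"wz": 0},
])

```text
t: 5.38
position: [0.5031, 0.0491, 0.1574]
tcp_rot: [[-0.951, -0.0, 0.311], [-0.311, -0.001, -0.951], [0.0, -1.0, 0.0]]
wrist_force: [-1.2, 0.1, -1.3]
gripper_width: 0.0585
```

```bash
python3 shot.py a2; python3 -c "
import cv2,numpy as np
a=cv2.imread('pics/a1.png');b=cv2.imread('pics/a2.png')
cv2.imwrite('pics/a12.png',cv2.convertScaleAbs(np.hstack([a[:,80:480],b[:,80:480]]),alpha=1.5))"
```

```text
5.375 [0.5031 0.0491 0.1574] [[-0.951, -0.0, 0.311], [-0.311, -0.001, -0.951], [0.0, -1.0, 0.0]] [-1.24  0.09 -1.33] 0.0585
```

View pics/a12.png

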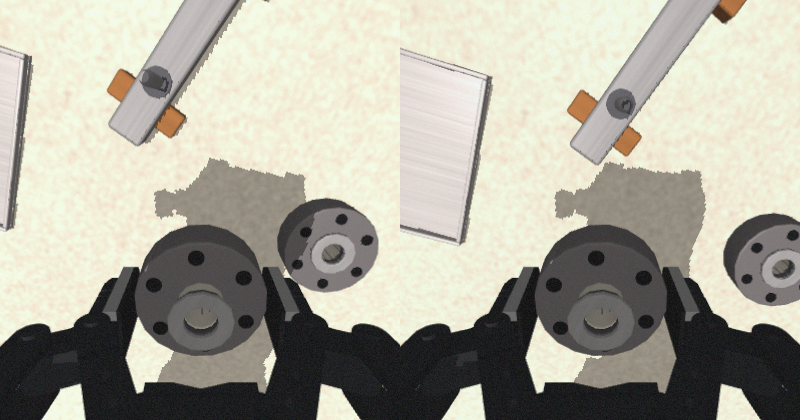

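```bash
python3 -c "
import cv2,numpy as np
a=cv2.imread('pics/a1.png');b=cv2.imread('pics/a2.png')
f=lambda im,x,y:cv2.resize(im[y:y+50,x:x+50],None,fx=8,fy=8,interpolation=cv2.INTER_CUBIC)
cv2.imwrite('pics/az.png',np.hstack([cv2.convertScaleAbs(f(a,210,55),alpha=1.6),cv2.convertScaleAbs(f(b,275,80),alpha=1.6)]))
cv2.imwrite('pics/bz.png',cv2.convertScaleAbs(cv2.resize(b[220:360,210:350],None,fx=4,fy=4,interpolation=cv2.INTER_CUBIC),alpha=2))"
```

```text
(no output)
```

View pics/az.png

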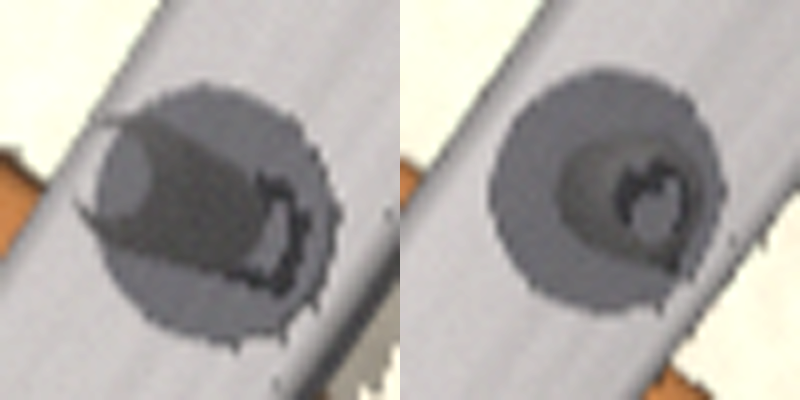

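View pics/bz.png

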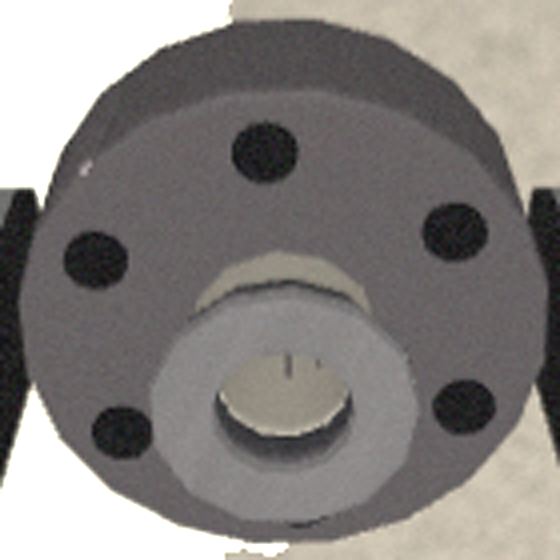

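```bash
python3 - <<'E'
from h import *
import json
A=json.load(open('pics/a1.json'));B=json.load(open('pics/a2.json'))
T=imaging.camera_params('top');S=imaging.camera_params('scene')
print('sh',tri([(A,(236.8,81.4)),(B,(300.4,103.5))]))
print('tip',tri([(A,(225.2,76.4)),(B,(306.8,105.8))]))
for z in (.04,.044,.048): print(z,atz(A,(236.8,81.4),z),atz(B,(300.4,103.5),z))
for z in (.097,.101,.105): print(z,atz(A,(225.2,76.4),z),atz(B,(306.8,105.8),z))
s=ctrl.sense();print(s['position'])
for z in (.1845,.1877,.19): print('collar', (s['tcp_rot'].T@(atz(B,(280.5,320.6),z)-s['position'])*1000).round(1))
for z in (.04,.044,.048):
    print(proj(T,[.585,.06,z+.0]),proj(S,[.585,.06,z]))
E
```

```text
sh (array([0.58566951, 0.06066655, 0.03725361]), [np.float64(0.00011451250220290771), np.float64(0.0001145125022026496)])
tip (array([0.58527567, 0.05994274, 0.09533749]), [np.float64(0.0004190097404498374), np.float64(0.00041900974044988866)])
0.04 [0.58575619 0.06029755 0.04      ] [0.58552415 0.06082412 0.04      ]
0.044 [0.58571565 0.05975891 0.044     ] [0.58547923 0.06105446 0.044     ]
0.048 [0.58567511 0.05922028 0.048     ] [0.58543431 0.0612848  0.048     ]
0.097 [0.58567377 0.05965907 0.097     ] [0.58483835 0.06007461 0.097     ]
0.101 [0.58562342 0.05898105 0.101     ] [0.58479433 0.06038453 0.101     ]
0.105 [0.58557307 0.05830304 0.105     ] [0.58475031 0.06069445 0.105     ]
[0.50317258 0.04924264 0.15746051]
collar [  4.1 -27.   -0.6]
collar [  1.7 -30.2  -0.6]
collar [ -0.1 -32.5  -0.6]
[[265.05487169 224.15296169]] [[271.77089831 214.73008513]]
[[264.9452593  224.05854138]] [[271.80856967 213.41107508]]
[[264.83475032 223.96334885]] [[271.84640028 212.08652955]]
```

The axle is at (0.5855,0.060), shoulder z≈0.038–0.040, tip z≈0.096, consistent with the 57 mm given. I'll centre the wheel above it and come down to just over the tip.

Request:
send_rows([
  {"fingers": 1,"tx": -0.685,"ty": 0,"tz": 0.13,"wx": 0,"wy": 0,"wz": 0},
  {"fingers": 1,"tx": -0.685,"ty": 0,"tz": 0.13,"wx": 0,"wy": 0,"wz": 0},
  {"fingers": 1,"tx": 0,"ty": 0.3,"tz": 0,"wx": 0,"wy": 0,"wz": 0},
  {"fingers": 1,"tx": 0,"ty": 0.3,"tz": 0,"wx": 0,"wy": 0,"wz": 0},
  {"fingers": 1,"tx": 0,"ty": 0,"tz": 0,"wx": 0,"wy": 0,"wz": 0},
  {"fingers": 1,"tx": 0,"ty": 0,"tz": 0,"wx": 0,"wy": 0,"wz": 0},
])

```text
t: 6.18
position: [0.5864, 0.0609, 0.1219]
tcp_rot: [[-0.95, 0.0, 0.312], [-0.312, -0.0, -0.95], [-0.0, -1.0, 0.0]]
wrist_force: [0.4, 0.4, -1.8]
gripper_width: 0.0583
```

```bash
python3 shot.py b1;python3 shot.py b1s scene; python3 -c "
import cv2,numpy as np
a=cv2.imread('pics/b1.png');b=cv2.imread('pics/b1s.png')
cv2.imwrite('pics/b1b.png',cv2.convertScaleAbs(np.hstack([cv2.resize(a[220:360,210:350],(400,400)),cv2.resize(b[140:240,220:320],(400,400))]),alpha=1.6))"
```

```text
6.175 [0.5864 0.0609 0.1219] [[-0.95, 0.0, 0.312], [-0.312, -0.0, -0.95], [-0.0, -1.0, 0.0]] [ 0.4   0.39 -1.85] 0.0583
6.225 [0.5865 0.0611 0.1222] [[-0.95, 0.001, 0.312], [-0.312, 0.0, -0.95], [-0.001, -1.0, 0.0]] [-0.03  0.05  0.14] 0.0587
```

View pics/b1b.png

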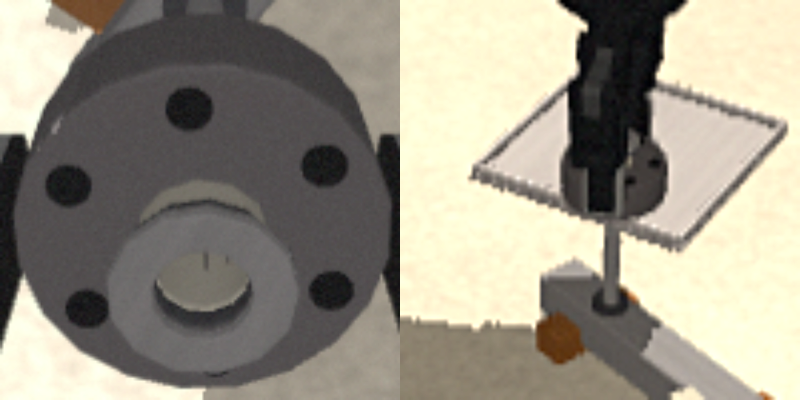

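Request:
send_rows([
  {"fingers": 1,"tx": 0.005,"ty": 0.15,"tz": 0.016,"wx": 0,"wy": 0,"wz": 0},
  {"fingers": 1,"tx": 0,"ty": 0.15,"tz": 0,"wx": 0,"wy": 0,"wz": 0},
  {"fingers": 1,"tx": 0,"ty": 0.15,"tz": 0,"wx": 0,"wy": 0,"wz": 0},
  {"fingers": 1,"tx": 0,"ty": 0.1,"tz": 0,"wx": 0,"wy": 0,"wz": 0},
  {"fingers": 1,"tx": 0,"ty": 0,"tz": 0,"wx": 0,"wy": 0,"wz": 0},
])

```text
t: 6.9
position: [0.5858, 0.0604, 0.0877]
tcp_rot: [[-0.95, -0.001, 0.313], [-0.313, -0.0, -0.95], [0.001, -1.0, -0.0]]
wrist_force: [0.3, -0.2, -0.8]
gripper_width: 0.0586
```

Request:
send_rows([
  {"fingers": 1,"tx": 0,"ty": 0.2,"tz": 0,"wx": 0,"wy": 0,"wz": 0},
  {"fingers": 1,"tx": 0,"ty": 0.2,"tz": 0,"wx": 0,"wy": 0,"wz": 0},
  {"fingers": 1,"tx": 0,"ty": 0.2,"tz": 0,"wx": 0,"wy": 0,"wz": 0},
  {"fingers": 1,"tx": 0,"ty": 0,"tz": 0,"wx": 0,"wy": 0,"wz": 0},
])

```text
t: 7.4
position: [0.5854, 0.0603, 0.0511]
tcp_rot: [[-0.95, -0.002, 0.313], [-0.313, -0.0, -0.95], [0.002, -1.0, -0.0]]
wrist_force: [0.3, -0.4, -0.6]
gripper_width: 0.0585
```

```bash
python3 shot.py b2s scene; python3 -c "
import cv2,numpy as np
b=cv2.imread('pics/b2s.png')
cv2.imwrite('pics/b2b.png',cv2.convertScaleAbs(cv2.resize(b[150:250,220:320],(500,500)),alpha=1.6))"
```

```text
7.4 [0.5854 0.0603 0.0511] [[-0.95, -0.002, 0.313], [-0.313, -0.0, -0.95], [0.002, -1.0, -0.0]] [ 0.26 -0.37 -0.63] 0.0585
```

View pics/b2b.png

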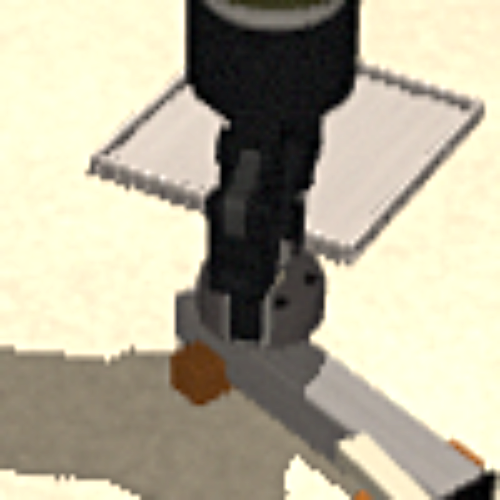

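The wheel is on the axle about 8 mm above the shoulder, with no force. Easing down to contact.

Request:
send_rows([
  {"fingers": 1,"tx": 0,"ty": 0.05,"tz": 0,"wx": 0,"wy": 0,"wz": 0},
  {"fingers": 1,"tx": 0,"ty": 0.04,"tz": 0,"wx": 0,"wy": 0,"wz": 0},
  {"fingers": 1,"tx": 0,"ty": 0.02,"tz": 0,"wx": 0,"wy": 0,"wz": 0},
  {"fingers": 1,"tx": 0,"ty": 0,"tz": 0,"wx": 0,"wy": 0,"wz": 0},
])

```text
t: 7.95
position: [0.5862, 0.0604, 0.0459]
tcp_rot: [[-0.95, 0.0, 0.313], [-0.313, -0.0, -0.95], [-0.0, -1.0, 0.0]]
wrist_force: [-0.4, -0.5, -0.1]
gripper_width: 0.0588
```

Request:
send_rows([
  {"fingers": 1,"tx": 0,"ty": 0.03,"tz": 0,"wx": 0,"wy": 0,"wz": 0},
  {"fingers": 1,"tx": 0,"ty": 0.02,"tz": 0,"wx": 0,"wy": 0,"wz": 0},
  {"fingers": 1,"tx": 0,"ty": 0.02,"tz": 0,"wx": 0,"wy": 0,"wz": 0},
  {"fingers": 1,"tx": 0,"ty": 0,"tz": 0,"wx": 0,"wy": 0,"wz": 0},
])

```text
t: 8.45
position: [0.5863, 0.0604, 0.0432]
tcp_rot: [[-0.95, 0.001, 0.312], [-0.312, 0.0, -0.95], [-0.001, -1.0, 0.0]]
wrist_force: [-4.7, -0.2, 18.0]
gripper_width: 0.0585
```

Request:
send_rows([
  {"fingers": 1,"tx": 0,"ty": -0.015,"tz": 0,"wx": 0,"wy": 0,"wz": 0},
  {"fingers": -1,"tx": 0,"ty": 0,"tz": 0,"wx": 0,"wy": 0,"wz": 0},
  {"fingers": -1,"tx": 0,"ty": 0,"tz": 0,"wx": 0,"wy": 0,"wz": 0},
  {"fingers": -1,"tx": 0,"ty": 0,"tz": 0,"wx": 0,"wy": 0,"wz": 0},
  {"fingers": -1,"tx": 0,"ty": -0.3,"tz": 0,"wx": 0,"wy": 0,"wz": 0},
  {"fingers": -1,"tx": 0,"ty": -0.8,"tz": 0,"wx": 0,"wy": 0,"wz": 0},
  {"fingers": -1,"tx": 0,"ty": -0.95,"tz": 0,"wx": 0,"wy": 0,"wz": 0},
  {"fingers": -1,"tx": 0,"ty": 0,"tz": 0,"wx": 0,"wy": 0,"wz": 0},
  {"fingers": -1,"tx": 0,"ty": 0,"tz": 0,"wx": 0,"wy": 0,"wz": 0},
])

```text
t: 9.57
position: [0.586, 0.0604, 0.1663]
tcp_rot: [[-0.95, 0.001, 0.313], [-0.313, 0.0, -0.95], [-0.001, -1.0, 0.0]]
wrist_force: [0.5, 0.3, -0.7]
gripper_width: 0.0853
```

```bash
python3 shot.py c1;python3 shot.py c1s scene; python3 -c "
import cv2,numpy as np
a=cv2.imread('pics/c1.png');b=cv2.imread('pics/c1s.png')
cv2.imwrite('pics/c1b.png',cv2.convertScaleAbs(np.hstack([cv2.resize(a[130:330,180:380],(400,400),interpolation=2),cv2.resize(b[140:240,220:320],(400,400))]),alpha=1.6))"
```

```text
9.575 [0.586  0.0604 0.1663] [[-0.95, 0.001, 0.313], [-0.313, 0.0, -0.95], [-0.001, -1.0, 0.0]] [ 0.47  0.27 -0.66] 0.0853
9.625 [0.5856 0.0603 0.1654] [[-0.95, -0.001, 0.313], [-0.313, -0.0, -0.95], [0.001, -1.0, -0.0]] [-0.24  0.87 -0.55] 0.0852
```

View pics/c1b.png

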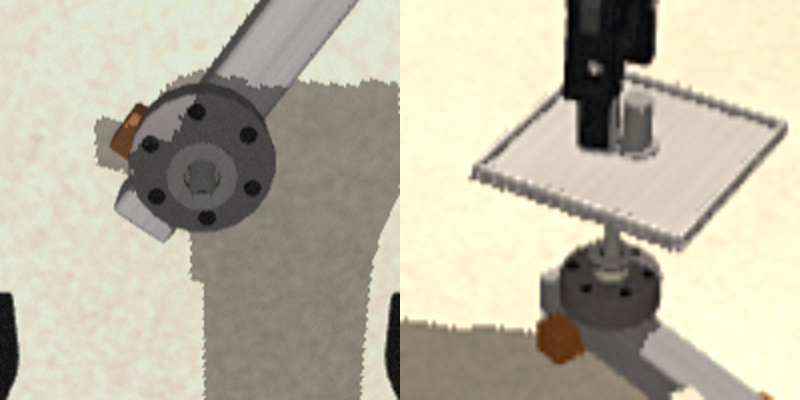

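The wheel sits flat on the shoulder, collar up, with the axle through it. Next is the cap, again with two wrist views.

Request:
send_rows([
  {"fingers": -1,"tx": 0.387,"ty": -0.1,"tz": -0.888,"wx": 0,"wy": 0,"wz": 0},
  {"fingers": -1,"tx": 0.387,"ty": -0.1,"tz": -0.888,"wx": 0,"wy": 0,"wz": 0},
  {"fingers": -1,"tx": 0.387,"ty": -0.1,"tz": -0.888,"wx": 0,"wy": 0,"wz": 0},
  {"fingers": -1,"tx": 0,"ty": 0,"tz": 0,"wx": 0,"wy": 0,"wz": 0},
  {"fingers": -1,"tx": 0,"ty": 0,"tz": 0,"wx": 0,"wy": 0,"wz": 0},
  {"fingers": -1,"tx": 0,"ty": 0,"tz": 0,"wx": 0,"wy": 0,"wz": 0},
])

```text
t: 10.42
position: [0.4706, 0.1892, 0.183]
tcp_rot: [[-0.951, -0.001, 0.311], [-0.311, -0.001, -0.951], [0.001, -1.0, 0.001]]
wrist_force: [0.2, 0.0, -1.3]
gripper_width: 0.0857
```

```bash
python3 shot.py d1
```

```text
10.425 [0.4706 0.1892 0.183 ] [[-0.951, -0.001, 0.311], [-0.311, -0.001, -0.951], [0.001, -1.0, 0.001]] [ 0.15  0.02 -1.29] 0.0857
```

Request:
send_rows([
  {"fingers": -1,"tx": -0.63,"ty": 0,"tz": -0.79,"wx": 0,"wy": 0,"wz": 0},
  {"fingers": -1,"tx": 0,"ty": 0,"tz": 0,"wx": 0,"wy": 0,"wz": 0},
  {"fingers": -1,"tx": 0,"ty": 0,"tz": 0,"wx": 0,"wy": 0,"wz": 0},
  {"fingers": -1,"tx": 0,"ty": 0,"tz": 0,"wx": 0,"wy": 0,"wz": 0},
])

```text
t: 10.98
position: [0.4911, 0.2458, 0.1833]
tcp_rot: [[-0.95, -0.001, 0.311], [-0.311, -0.001, -0.95], [0.001, -1.0, 0.001]]
wrist_force: [-0.3, -0.3, -0.2]
gripper_width: 0.0853
```

```bash
python3 shot.py d2; python3 -c "
import cv2,numpy as np
a=cv2.imread('pics/d1.png');b=cv2.imread('pics/d2.png')
cv2.imwrite('pics/d12.png',cv2.convertScaleAbs(np.hstack([a[:,80:480],b[:,80:480]]),alpha=1.5))"
```

```text
10.975 [0.4911 0.2458 0.1833] [[-0.95, -0.001, 0.311], [-0.311, -0.001, -0.95], [0.001, -1.0, 0.001]] [-0.33 -0.34 -0.19] 0.0853
```

View pics/d12.png

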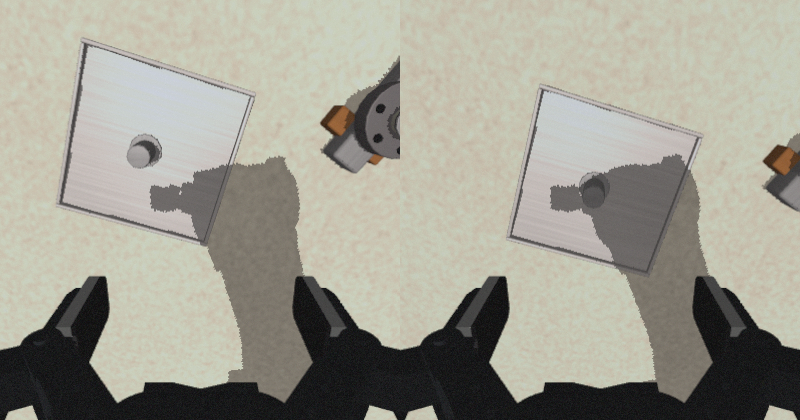

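```bash
python3 -c "
import cv2,numpy as np
a=cv2.imread('pics/d1.png');b=cv2.imread('pics/d2.png')
f=lambda im,x,y:cv2.resize(im[y:y+50,x:x+50],None,fx=8,fy=8,interpolation=cv2.INTER_CUBIC)
cv2.imwrite('pics/dz.png',np.hstack([cv2.convertScaleAbs(f(a,200,125),alpha=1.6),cv2.convertScaleAbs(f(b,250,165),alpha=2.2)]))"
```

```text
(no output)
```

View pics/dz.png

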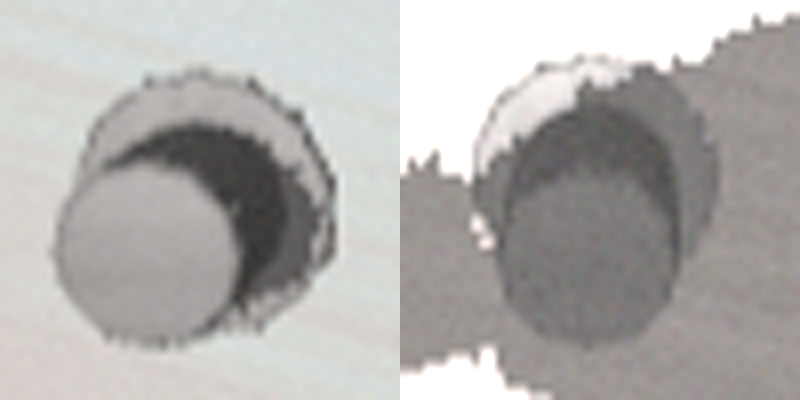

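```bash
python3 - <<'E'
from h import *
import json
A=json.load(open('pics/d1.json'));B=json.load(open('pics/d2.json'))
print('dome',tri([(A,(218.1,156.2)),(B,(273.3,197))]))
print('flange',tri([(A,(225.4,149.6)),(B,(274,187))]))
for z in (.0445,): print(z,atz(A,(218.1,156.2),z),atz(B,(273.3,197),z))
for z in (.007,): print(z,atz(A,(225.4,149.6),z),atz(B,(274,187),z))
s=ctrl.sense();print(s['position'])
C=json.load(open('pics/c1.json'))
print('axle in c1', proj(C,[[.5855,.0602,.0975],[.5855,.0602,.073]]))
c=cv2.imread('pics/c1.png');cv2.imwrite('pics/cz.png',cv2.convertScaleAbs(cv2.resize(c[190:250,250:310],None,fx=8,fy=8,interpolation=2),alpha=2))
E
```

```text
dome (array([0.49039412, 0.25316241, 0.04353898]), [np.float64(4.821703967081753e-05), np.float64(4.821703967088231e-05)])
flange (array([0.49060661, 0.2530197 , 0.00683518]), [np.float64(0.00036446902454451277), np.float64(0.0003644690245444758)])
0.0445 [0.49055183 0.25305275 0.0445    ] [0.49071466 0.2532135  0.0445    ]
0.007 [0.49098537 0.2528671  0.007     ] [0.49029502 0.25314969 0.007     ]
[0.49110799 0.24593407 0.18348114]
axle in c1 [[281.58358885 228.67818479]
 [281.4881774  216.88958885]]
```

View pics/cz.png

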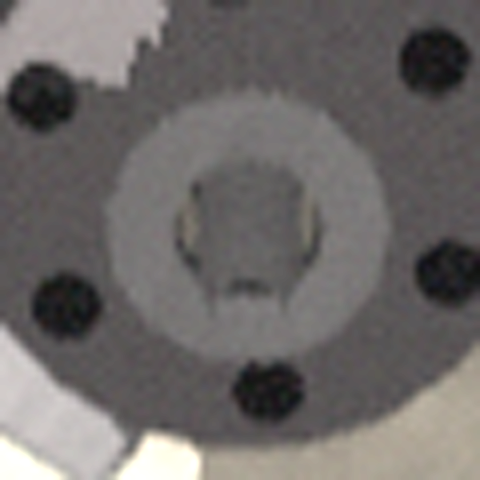

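The cap's axis is at (0.4905,0.2531) and its dome top at z≈0.0435–0.0445, as expected. Descending to grip the dome.

Request:
send_rows([
  {"fingers": -1,"tx": -0.028,"ty": 0.95,"tz": -0.117,"wx": 0,"wy": 0,"wz": 0},
  {"fingers": -1,"tx": 0,"ty": 0.95,"tz": 0,"wx": 0,"wy": 0,"wz": 0},
  {"fingers": -1,"tx": 0,"ty": 0.6,"tz": 0,"wx": 0,"wy": 0,"wz": 0},
  {"fingers": -1,"tx": 0,"ty": 0.25,"tz": 0,"wx": 0,"wy": 0,"wz": 0},
  {"fingers": -1,"tx": 0,"ty": 0,"tz": 0,"wx": 0,"wy": 0,"wz": 0},
  {"fingers": -1,"tx": 0,"ty": 0,"tz": 0,"wx": 0,"wy": 0,"wz": 0},
], grip_force=60)

```text
t: 11.78
position: [0.4913, 0.2547, 0.0199]
tcp_rot: [[-0.95, 0.002, 0.312], [-0.312, 0.001, -0.95], [-0.002, -1.0, -0.0]]
wrist_force: [-0.3, -0.4, 0.6]
gripper_width: 0.0852
```

Request:
send_rows([
  {"fingers": -1,"tx": 0.02,"ty": 0.09,"tz": 0.02,"wx": 0,"wy": 0,"wz": 0},
  {"fingers": -1,"tx": 0,"ty": 0,"tz": 0,"wx": 0,"wy": 0,"wz": 0},
  {"fingers": 1,"tx": 0,"ty": 0,"tz": 0,"wx": 0,"wy": 0,"wz": 0},
  {"fingers": 1,"tx": 0,"ty": 0,"tz": 0,"wx": 0,"wy": 0,"wz": 0},
  {"fingers": 1,"tx": 0,"ty": 0,"tz": 0,"wx": 0,"wy": 0,"wz": 0},
  {"fingers": 1,"tx": 0,"ty": 0,"tz": 0,"wx": 0,"wy": 0,"wz": 0},
  {"fingers": 1,"tx": 0,"ty": 0,"tz": 0,"wx": 0,"wy": 0,"wz": 0},
], grip_force=60)

```text
t: 12.65
position: [0.4897, 0.253, 0.0132]
tcp_rot: [[-0.95, -0.0, 0.313], [-0.313, 0.0, -0.95], [0.0, -1.0, -0.0]]
wrist_force: [-0.4, 0.0, 2.4]
gripper_width: 0.0189
```

Request:
send_rows([
  {"fingers": 1,"tx": 0,"ty": -0.3,"tz": 0,"wx": 0,"wy": 0,"wz": 0},
  {"fingers": 1,"tx": 0,"ty": -0.95,"tz": 0,"wx": 0,"wy": 0,"wz": 0},
  {"fingers": 1,"tx": 0,"ty": -0.95,"tz": 0,"wx": 0,"wy": 0,"wz": 0},
  {"fingers": 1,"tx": 0,"ty": -0.25,"tz": 0,"wx": 0,"wy": 0,"wz": 0},
  {"fingers": 1,"tx": 0,"ty": 0,"tz": 0,"wx": 0,"wy": 0,"wz": 0},
  {"fingers": 1,"tx": 0,"ty": 0,"tz": 0,"wx": 0,"wy": 0,"wz": 0},
])

```text
t: 13.4
position: [0.4891, 0.2526, 0.1591]
tcp_rot: [[-0.95, -0.002, 0.313], [-0.313, -0.001, -0.95], [0.002, -1.0, 0.0]]
wrist_force: [0.2, 0.0, -0.7]
gripper_width: 0.0194
```

```bash
python3 shot.py e1;python3 shot.py e1s scene; python3 -c "
import cv2,numpy as np
a=cv2.imread('pics/e1.png');b=cv2.imread('pics/e1s.png')
cv2.imwrite('pics/e1b.png',cv2.convertScaleAbs(np.hstack([cv2.resize(a[220:360,210:350],(400,400)),cv2.resize(b[100:200,230:330],(400,400))]),alpha=1.8))"
```

```text
13.4 [0.4891 0.2526 0.1591] [[-0.95, -0.002, 0.313], [-0.313, -0.001, -0.95], [0.002, -1.0, 0.0]] [ 0.17  0.01 -0.69] 0.0194
13.45 [0.489  0.2526 0.1588] [[-0.95, -0.002, 0.313], [-0.313, -0.001, -0.95], [0.003, -1.0, 0.001]] [ 0.11 -0.22 -0.73] 0.019
```

View pics/e1b.png

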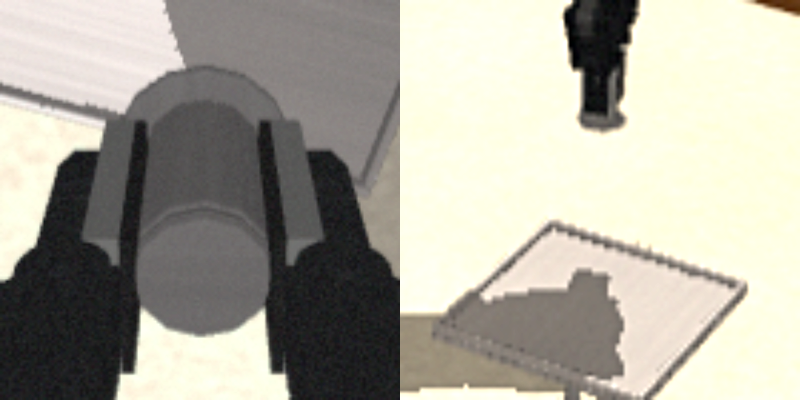

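```bash
python3 - <<'E'
from h import *
import json
A=json.load(open('pics/e1.json'));R=np.array([[-.95,-.002,.313],[-.313,-.001,-.95],[.002,-1,0]])
p=np.array([.4891,.2526,.1591]);X=atz(A,(280.9,314.2),p[2]+.0313)
print(X-p,R.T@(X-p)*1000)
E
```

```text
[0.00193166 0.00127915 0.0313    ] [ -2.17284894 -31.30514246  -0.6105788 ]
```

The cap is held upright. Picture and grasp bookkeeping disagree on its offset along tool x (-2.2 vs -0.8 mm). I'll use -1.5 and check the alignment over the axle.

Request:
send_rows([
  {"fingers": 1,"tx": -0.125,"ty": 0,"tz": 0.888,"wx": 0,"wy": 0,"wz": 0},
  {"fingers": 1,"tx": -0.125,"ty": 0,"tz": 0.888,"wx": 0,"wy": 0,"wz": 0},
  {"fingers": 1,"tx": -0.125,"ty": 0,"tz": 0.888,"wx": 0,"wy": 0,"wz": 0},
  {"fingers": 1,"tx": -0.125,"ty": 0,"tz": 0.888,"wx": 0,"wy": 0,"wz": 0},
  {"fingers": 1,"tx": 0,"ty": 0.3,"tz": 0,"wx": 0,"wy": 0,"wz": 0},
  {"fingers": 1,"tx": 0,"ty": 0.28,"tz": 0,"wx": 0,"wy": 0,"wz": 0},
  {"fingers": 1,"tx": 0,"ty": 0,"tz": 0,"wx": 0,"wy": 0,"wz": 0},
  {"fingers": 1,"tx": 0,"ty": 0,"tz": 0,"wx": 0,"wy": 0,"wz": 0},
  {"fingers": 1,"tx": 0,"ty": 0,"tz": 0,"wx": 0,"wy": 0,"wz": 0},
])

```text
t: 14.62
position: [0.585, 0.0606, 0.1259]
tcp_rot: [[-0.95, 0.001, 0.313], [-0.313, 0.0, -0.95], [-0.001, -1.0, 0.0]]
wrist_force: [0.0, 0.5, 0.1]
gripper_width: 0.019
```

```bash
python3 shot.py f1;python3 shot.py f1s scene; python3 -c "
import cv2,numpy as np
a=cv2.imread('pics/f1.png');b=cv2.imread('pics/f1s.png')
cv2.imwrite('pics/f1b.png',cv2.convertScaleAbs(np.hstack([cv2.resize(a[220:360,210:350],(350,350)),cv2.resize(b[165:225,245:305],(450,450),interpolation=2)[:350]]),alpha=1.8))"
```

```text
14.625 [0.585  0.0606 0.1259] [[-0.95, 0.001, 0.313], [-0.313, 0.0, -0.95], [-0.001, -1.0, 0.0]] [0.   0.54 0.14] 0.019
14.675 [0.585  0.0605 0.1259] [[-0.95, 0.001, 0.313], [-0.313, 0.0, -0.95], [-0.001, -1.0, 0.0]] [-0.42  0.3  -0.35] 0.0192
```

View pics/f1b.png

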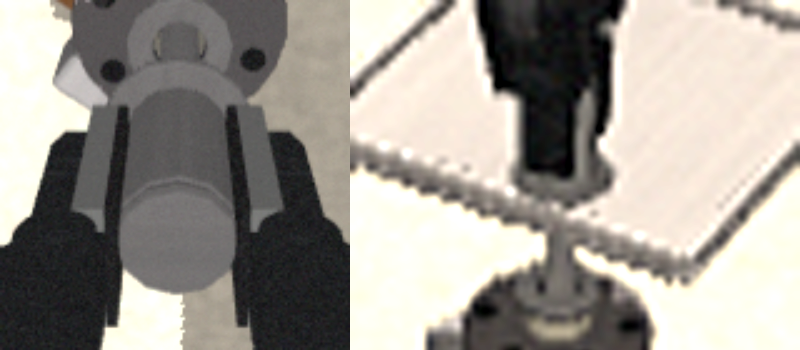

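```bash
python3 - <<'E'
from h import *
import json
S=json.load(open('pics/f1s.json'));W=json.load(open('pics/f1.json'))
L=[[.5855,.0605,z] for z in (.1167,.1197,.0975,.09,.085,.07)]
print(proj(S,L).round(2).tolist());print(proj(W,L[:1]+[[.5855,.0605,.1571],[.5855,.0605,.073]]).round(2).tolist())
im=cv2.imread('pics/f1s.png').astype(int).sum(2)
for r in range(188,202): print(r,im[r,258:286])
E
```

```text
[[272.82, 188.41], [272.85, 187.34], [272.63, 195.19], [272.55, 197.8], [272.5, 199.53], [272.35, 204.66]]
[[282.36, 269.18], [282.88, 317.88], [282.01, 236.38]]
188 [281 328 399 417 378 385 391 405 266 150 170 180 130 138  91  31  79 210
 183 131 162 139 322 406 388 387 390 390]
189 [210 234 286 297 332 442 418 396 306 132 165 187 173 175 193 195 193 187
 176 152 142 125 401 398 390 388 391 384]
190 [166 185 228 203 233 287 301 372 484 257 139 160 164 162 180 179 182 166
 154 155 175 282 411 394 391 387 381 387]
191 [166 171 243 195 203 233 210 254 328 273 307 234 158 191 168 160 161 161
 141 253 380 388 392 396 391 386 382 388]
192 [443 452 200 185 185 254 195 202 246 228 258 230 268 256 354 193 136 308
 371 389 408 394 387 389 384 389 389 391]
193 [486 498 434 449 180 202 183 192 169 200 214 216 247 229 275 287 403 428
 416 300 391 394 390 388 387 387 390 390]
194 [474 481 483 494 429 433 451 187 165 187 194 158 197 214 212 243 304 289
 339 414 424 396 392 392 392 394 392 390]
195 [471 475 478 478 488 487 484 418 418 430 374 163 182 221 177 201 193 207
 240 291 295 368 447 423 395 396 392 393]
196 [465 465 458 473 474 468 459 462 465 466 453 433 451 189 169 197 225 202
 200 233 206 250 291 307 371 482 420 398]
197 [461 459 453 465 470 466 450 454 463 462 461 481 508 183 168 191 188 195
 192 255 201 200 243 210 257 316 308 413]
198 [470 466 464 460 453 456 445 457 471 471 476 490 516 203 176 184 177 477
 385 214 191 201 225 201 204 203 214 276]
199 [473 470 465 462 445 438 450 460 472 480 491 356 395 157 183 187 158 388
 509 452 459 197 189 192 201 162 207 206]
200 [462 466 463 455 450 460 470 494 498 375 378 177 208 145 181 186 162 161
 337 455 526 445 443 446 188 178 186 202]
201 [467 470 462 463 466 493 340 367 265 191 210 142 160 159 190 188 173 141
 169 250 315 355 457 517 440 446 452 195]
```

In the scene view the flange centre (273.0,189) and axle (272.5,197) agree with a vertical line to 0.2 px, about 0.4 mm. The wrist view shows the cap ~0.7 mm off toward -z tool. I'll correct that and lower to just above where the teeth meet.

Request:
send_rows([
  {"fingers": 1,"tx": 0.005,"ty": 0.1,"tz": 0.011,"wx": 0,"wy": 0,"wz": 0},
  {"fingers": 1,"tx": 0,"ty": 0.1,"tz": 0,"wx": 0,"wy": 0,"wz": 0},
  {"fingers": 1,"tx": 0,"ty": 0.1,"tz": 0,"wx": 0,"wy": 0,"wz": 0},
  {"fingers": 1,"tx": 0,"ty": 0.05,"tz": 0,"wx": 0,"wy": 0,"wz": 0},
  {"fingers": 1,"tx": 0,"ty": 0,"tz": 0,"wx": 0,"wy": 0,"wz": 0},
  {"fingers": 1,"tx": 0,"ty": 0,"tz": 0,"wx": 0,"wy": 0,"wz": 0},
])

```text
t: 15.48
position: [0.5848, 0.0592, 0.1044]
tcp_rot: [[-0.95, 0.0, 0.313], [-0.313, 0.0, -0.95], [-0.0, -1.0, 0.0]]
wrist_force: [0.4, 0.7, 0.4]
gripper_width: 0.0191
```

Request:
send_rows([
  {"fingers": 1,"tx": 0,"ty": 0.05,"tz": 0,"wx": 0,"wy": 0,"wz": 0},
  {"fingers": 1,"tx": 0,"ty": 0.05,"tz": 0,"wx": 0,"wy": 0,"wz": 0},
  {"fingers": 1,"tx": 0,"ty": 0.03,"tz": 0,"wx": 0,"wy": 0,"wz": 0},
  {"fingers": 1,"tx": 0,"ty": 0,"tz": 0,"wx": 0,"wy": 0,"wz": 0},
  {"fingers": 1,"tx": 0,"ty": 0,"tz": 0,"wx": 0,"wy": 0,"wz": 0},
])

```text
t: 16.1
position: [0.5849, 0.0594, 0.0965]
tcp_rot: [[-0.95, 0.0, 0.313], [-0.313, 0.0, -0.95], [-0.0, -1.0, -0.0]]
wrist_force: [0.8, 1.5, -1.6]
gripper_width: 0.0195
```

Request:
send_rows([
  {"fingers": 1,"tx": 0,"ty": 0.04,"tz": 0,"wx": 0,"wy": 0,"wz": 0},
  {"fingers": 1,"tx": 0,"ty": 0.03,"tz": 0,"wx": 0,"wy": 0,"wz": 0},
  {"fingers": 1,"tx": 0,"ty": 0,"tz": 0,"wx": 0,"wy": 0,"wz": 0},
])

```text
t: 16.48
position: [0.5848, 0.0593, 0.0922]
tcp_rot: [[-0.95, -0.0, 0.313], [-0.313, 0.0, -0.95], [0.0, -1.0, -0.0]]
wrist_force: [2.5, 2.0, -0.6]
gripper_width: 0.0194
```

```bash
python3 shot.py g1s scene; python3 -c "
import cv2,numpy as np
b=cv2.imread('pics/g1s.png')
cv2.imwrite('pics/g1b.png',cv2.convertScaleAbs(cv2.resize(b[165:225,245:305],(480,480),interpolation=2),alpha=1.8))"
```

```text
16.475 [0.5848 0.0593 0.0922] [[-0.95, -0.0, 0.313], [-0.313, 0.0, -0.95], [0.0, -1.0, -0.0]] [ 2.55  1.97 -0.6 ] 0.0194
```

View pics/g1b.png

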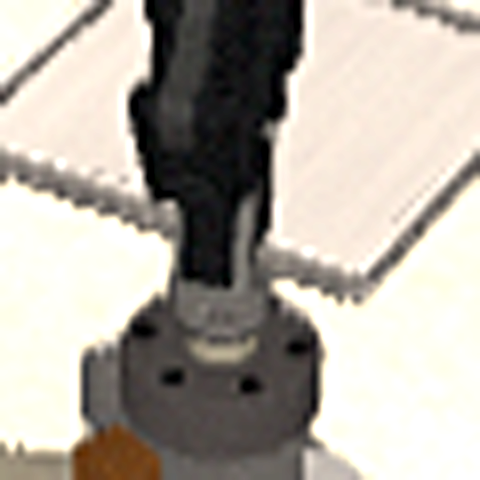

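```bash
python3 shot.py g1; python3 -c "
import cv2,numpy as np
a=cv2.imread('pics/e1.png');b=cv2.imread('pics/g1.png')
cv2.imwrite('pics/g1w.png',cv2.convertScaleAbs(np.hstack([cv2.resize(x[220:360,210:350],(400,400)) for x in (a,b)]),alpha=1.8))"
```

```text
16.525 [0.5848 0.0593 0.0922] [[-0.95, -0.0, 0.313], [-0.313, 0.0, -0.95], [0.0, -1.0, -0.0]] [ 1.86  1.73 -0.83] 0.0192
```

View pics/g1w.png

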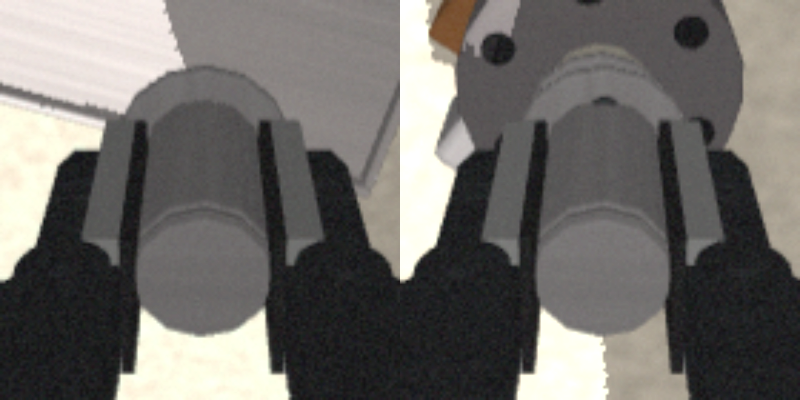

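```bash
python3 -c "
import cv2,numpy as np
b=cv2.imread('pics/g1.png')
cv2.imwrite('pics/g1z.png',cv2.convertScaleAbs(cv2.resize(b[225:285,250:310],(600,600),interpolation=2),alpha=2.2))"
```

```text
(no output)
```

View pics/g1z.png

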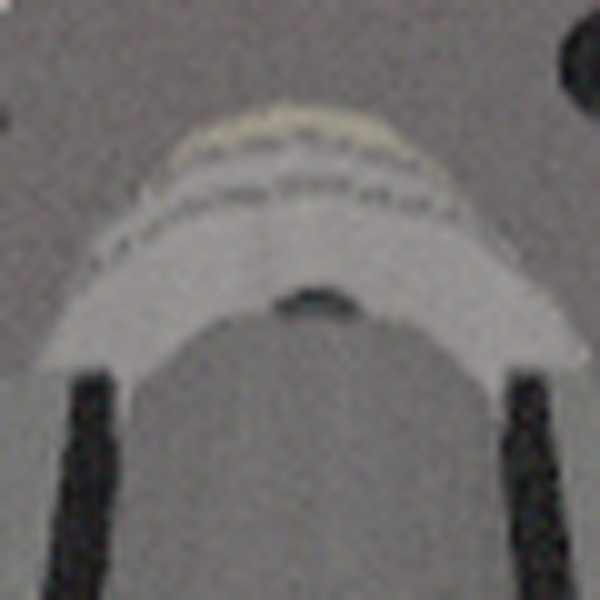

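```bash
python3 - <<'E'
from h import *
import json
W=json.load(open('pics/g1.json'))
R=np.array([[-.95,0,.313],[-.313,0,-.95],[0,-1,0]]);p=np.array([.5848,.0593,.0922])
ax=np.array([.5855,.0605,0])
for off in (0,-.75,-1.5,-2.2):
    c=p+R@np.array([off/1000,0,-.000]);c[2]=0
    q=lambda r,z:(proj(W,c+[0,0,z]+r*np.array([.95,.313,0])[None])[0]).round(1)
    print(off,'flange',q(.016,.086),'domebase',q(.0105,.086),'cavity',q(.0075,.086),'domeTop',q(.0105,.1235),q(-.0105,.1235))
for z in (.083,.086,.0975): print('axle far edge',z,proj(W,ax+[0,0,z]+.005*np.array([.95,.313,0])).round(1),proj(W,ax+[0,0,z]).round(1))
E
```

```text
0 flange [281.9 244.3] domebase [281.9 254.3] cavity [281.9 259.6] domeTop [282.2 296.5] [282.2 340.1]
-0.75 flange [281.9 242.9] domebase [281.9 252.9] cavity [281.9 258.3] domeTop [282.2 294.9] [282.2 338.6]
-1.5 flange [281.9 241.6] domebase [281.9 251.6] cavity [281.9 256.9] domeTop [282.2 293.2] [282.2 337.1]
-2.2 flange [281.9 240.3] domebase [281.9 250.3] cavity [281.9 255.7] domeTop [282.2 291.7] [282.2 335.7]
axle far edge 0.083 [[280.1 259.5]] [[280.1 268. ]]
axle far edge 0.086 [[280.1 262.2]] [[280.1 270.9]]
axle far edge 0.0975 [[280.  273.5]] [[280.  282.7]]
```

```bash
python3 -c "
import cv2,numpy as np
print([0])
cv2.imwrite('pics/efg.png',np.hstack([cv2.convertScaleAbs(cv2.resize(cv2.imread(f'pics/{n}.png')[230:275,258:303],(260,260),interpolation=2),alpha=2.2) for n in ('e1','f1','g1')]))"
```

```text
[0]
```

View pics/efg.png

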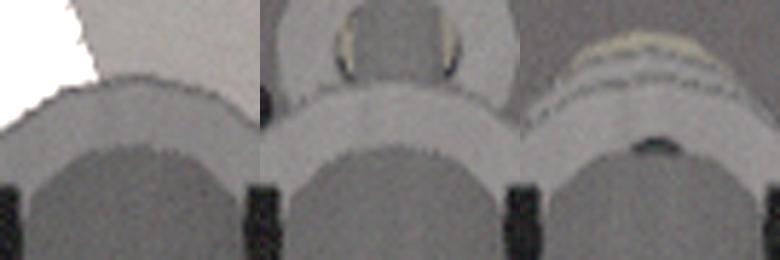

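```bash
python3 - <<'E'
from h import *
import json
W=json.load(open('pics/g1.json'));S=json.load(open('pics/g1s.json'))
u=np.array([.95,.313,0]);ax=np.array([.5855,.0605,0])
for r,z in [(.016,.086),(.016,.083),(.014,.0735),(.014,.0715),(.014,.0625),(.016,.0785),(.016,.0755)]:
    print(r,z,proj(W,ax+r*u+[0,0,z]).round(1), proj(S,ax+[0,0,z]).round(1))
im=cv2.imread('pics/g1s.png').astype(int).sum(2)
for r in range(196,214): print(r,im[r,262:284])
E
python3 -c "
import cv2
b=cv2.imread('pics/g1s.png')
cv2.imwrite('pics/g1y.png',cv2.convertScaleAbs(cv2.resize(b[190:220,255:290],None,fx=20,fy=20,interpolation=0),alpha=1.8))"
```

```text
0.016 0.086 [[280.  242.4]] [[272.5 199.2]]
0.016 0.083 [[280. 240.]] [[272.5 200.2]]
0.014 0.0735 [[280.1 236.2]] [[272.4 203.5]]
0.014 0.0715 [[280.1 234.8]] [[272.4 204.2]]
0.014 0.0625 [[280.1 228.6]] [[272.3 207.2]]
0.016 0.0785 [[280.  236.5]] [[272.4 201.8]]
0.016 0.0755 [[280.1 234.2]] [[272.4 202.8]]
196 [478 474 467 494 343 106  15  49  38  44  26  20 168 211  88 224 233 261
 293 309 378 485]
197 [472 466 457 488 346  87   8  35  35  43  49  27 162 205  85 185 206 211
 242 212 254 318]
198 [459 451 456 493 275 101   8  39  29  43  28  19 167 210 126 157 169 221
 227 205 206 209]
199 [448 445 461 512 169  93   2   4  21  30  22  12 161 207 137 133 157 175
 205 197 204 166]
200 [454 463 484 447 127 170 132 141  91  42  65   0 195 201 130 119 162 387
 463 448 190 174]
201 [468 497 351 348 123 184 175 181 176 180 174 169 209 188 160 155 156 311
 472 523 445 445]
202 [499 365 144 179 104 172 178 172 174 185 178 183 176 172 171 183 105  92
 297 410 513 501]
203 [304 156  84 106 106 167 166 179 219 173 177 181 187 190 174 165 112  72
 226 255 358 438]
204 [112  97 108 113 110 153 
[... 220 characters left out ...]
1 121 118 111 116
 115 112 105  92]
207 [ 77  75 106 118 115 110 148 162 184 119 129 128 163 126 209 121 116 109
 127  76  60  75]
208 [107 106 118 117 112 112 149 238 245 230 235 236 244 233 215 108 110 118
  93   4   0  35]
209 [116 108 119 122 120 114 118 180 237 280 281 279 270 199 130 113 113 121
 105  74  67  91]
210 [118 113 122 120 123 125 115 118 149 163 162 164 165 126 114 107 113 122
 120 116 112 111]
211 [113 123 124  79  46  37 120 113 106 103 110 110 101 110 100 117 113 117
 115 113 119 114]
212 [111 121 124  44   0  24 122 117 113 117 115 110 123  41  29  89 123 116
 120 123 121  97]
213 [112 117 125 114 110 109 124 116 116 118 114 123 133   0   0  54 119 117
 118 131 111  92]
```

View pics/g1y.png

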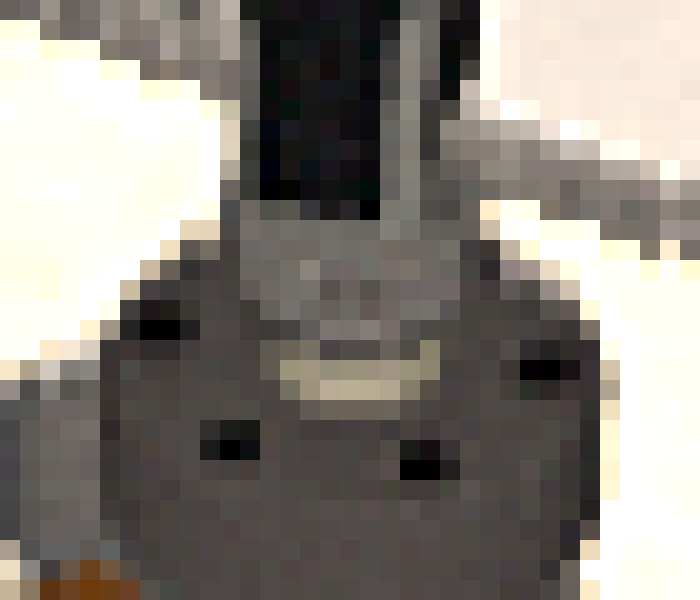

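No slip of the cap in the grip. The dark sliver at the dome's foot (281.7,255), 4 mm above the underside and only present now, fits one tooth being pushed out on the far side. With the sideways force of (+2,+2) N, it means the cap sits a little too close to the base. I'll nudge it by force.

Request:
send_rows([
  {"fingers": 1,"tx": -0.01,"ty": 0,"tz": -0.003,"wx": 0,"wy": 0,"wz": 0},
  {"fingers": 1,"tx": 0,"ty": 0,"tz": 0,"wx": 0,"wy": 0,"wz": 0},
  {"fingers": 1,"tx": 0,"ty": 0,"tz": 0,"wx": 0,"wy": 0,"wz": 0},
])

```text
t: 16.95
position: [0.5849, 0.0594, 0.0922]
tcp_rot: [[-0.95, -0.001, 0.312], [-0.312, -0.0, -0.95], [0.001, -1.0, 0.0]]
wrist_force: [0.0, 0.8, -0.0]
gripper_width: 0.0195
```

Request:
send_rows([
  {"fingers": 1,"tx": 0,"ty": 0,"tz": 0,"wx": 0,"wy": 0,"wz": 0},
])

```text
t: 17.08
position: [0.585, 0.0594, 0.0922]
tcp_rot: [[-0.95, -0.001, 0.312], [-0.312, -0.0, -0.95], [0.001, -1.0, -0.0]]
wrist_force: [-0.4, 0.7, -0.2]
gripper_width: 0.0193
```

Request:
send_rows([
  {"fingers": 1,"tx": 0,"ty": 0.02,"tz": -0.005,"wx": 0,"wy": 0,"wz": 0},
  {"fingers": 1,"tx": 0,"ty": 0.02,"tz": 0,"wx": 0,"wy": 0,"wz": 0},
  {"fingers": 1,"tx": 0,"ty": 0,"tz": 0,"wx": 0,"wy": 0,"wz": 0},
])

```text
t: 17.45
position: [0.5853, 0.0599, 0.0898]
tcp_rot: [[-0.95, 0.0, 0.313], [-0.313, 0.0, -0.95], [-0.0, -1.0, 0.0]]
wrist_force: [2.3, 0.5, -1.8]
gripper_width: 0.0192
```

Request:
send_rows([
  {"fingers": 1,"tx": 0,"ty": 0,"tz": 0,"wx": 0,"wy": 0,"wz": 0},
])

```text
t: 17.58
position: [0.5853, 0.0598, 0.0897]
tcp_rot: [[-0.95, -0.0, 0.313], [-0.313, -0.0, -0.95], [0.0, -1.0, 0.0]]
wrist_force: [1.9, 0.8, -2.1]
gripper_width: 0.0189
```

Request:
send_rows([
  {"fingers": 1,"tx": -0.008,"ty": 0.02,"tz": 0,"wx": 0,"wy": 0,"wz": 0},
  {"fingers": 1,"tx": 0,"ty": 0.02,"tz": 0,"wx": 0,"wy": 0,"wz": 0},
])

```text
t: 17.82
position: [0.5856, 0.06, 0.0876]
tcp_rot: [[-0.95, -0.0, 0.312], [-0.312, -0.0, -0.95], [0.0, -1.0, 0.0]]
wrist_force: [-1.2, 0.9, 2.6]
gripper_width: 0.0187
```

Request:
send_rows([
  {"fingers": 1,"tx": 0,"ty": 0,"tz": 0,"wx": 0,"wy": 0,"wz": 0},
])

```text
t: 17.95
position: [0.5855, 0.06, 0.0874]
tcp_rot: [[-0.95, -0.0, 0.312], [-0.312, -0.0, -0.95], [0.0, -1.0, -0.0]]
wrist_force: [0.6, 1.0, -0.1]
gripper_width: 0.0191
```

Request:
send_rows([
  {"fingers": 1,"tx": 0,"ty": 0,"tz": 0,"wx": 0,"wy": 0,"wz": 0},
])

```text
t: 18.08
position: [0.5855, 0.06, 0.0874]
tcp_rot: [[-0.95, -0.0, 0.313], [-0.313, -0.0, -0.95], [0.0, -1.0, -0.0]]
wrist_force: [0.5, 0.1, -1.5]
gripper_width: 0.0193
```

Request:
send_rows([
  {"fingers": 1,"tx": 0,"ty": 0.015,"tz": -0.005,"wx": 0,"wy": 0,"wz": 0},
  {"fingers": 1,"tx": 0,"ty": 0.015,"tz": 0,"wx": 0,"wy": 0,"wz": 0},
])

```text
t: 18.32
position: [0.5855, 0.0602, 0.0858]
tcp_rot: [[-0.95, 0.0, 0.312], [-0.312, -0.0, -0.95], [0.0, -1.0, 0.0]]
wrist_force: [-0.9, 0.2, 2.0]
gripper_width: 0.019
```

Request:
send_rows([
  {"fingers": 1,"tx": 0,"ty": 0.015,"tz": 0,"wx": 0,"wy": 0,"wz": 0},
  {"fingers": 1,"tx": 0,"ty": 0,"tz": 0,"wx": 0,"wy": 0,"wz": 0},
])

```text
t: 18.58
position: [0.5855, 0.0602, 0.0848]
tcp_rot: [[-0.95, -0.0, 0.312], [-0.312, -0.0, -0.95], [0.0, -1.0, 0.0]]
wrist_force: [1.3, -1.1, 1.5]
gripper_width: 0.0191
```

Request:
send_rows([
  {"fingers": 1,"tx": 0,"ty": 0.015,"tz": 0,"wx": 0,"wy": 0,"wz": 0},
  {"fingers": 1,"tx": 0,"ty": 0,"tz": 0,"wx": 0,"wy": 0,"wz": 0},
])

```text
t: 18.82
position: [0.5856, 0.0603, 0.084]
tcp_rot: [[-0.95, 0.0, 0.312], [-0.312, -0.0, -0.95], [-0.0, -1.0, 0.0]]
wrist_force: [-0.5, -0.4, 3.5]
gripper_width: 0.0195
```

```bash
python3 shot.py h1; python3 shot.py h1s scene; python3 -c "
import cv2,numpy as np
b=cv2.imread('pics/h1.png');s=cv2.imread('pics/h1s.png')
cv2.imwrite('pics/h1z.png',cv2.convertScaleAbs(np.hstack([cv2.resize(b[215:285,245:315],(400,400),interpolation=2),cv2.resize(s[190:220,257:287],(400,400),interpolation=0)]),alpha=2.2))"
```

```text
18.825 [0.5856 0.0603 0.084 ] [[-0.95, 0.0, 0.312], [-0.312, -0.0, -0.95], [-0.0, -1.0, 0.0]] [-0.48 -0.36  3.53] 0.0195
18.875 [0.5856 0.0603 0.084 ] [[-0.95, 0.0, 0.312], [-0.312, -0.0, -0.95], [-0.0, -1.0, 0.0]] [-0.34  0.02  4.39] 0.0191
```

View pics/h1z.png

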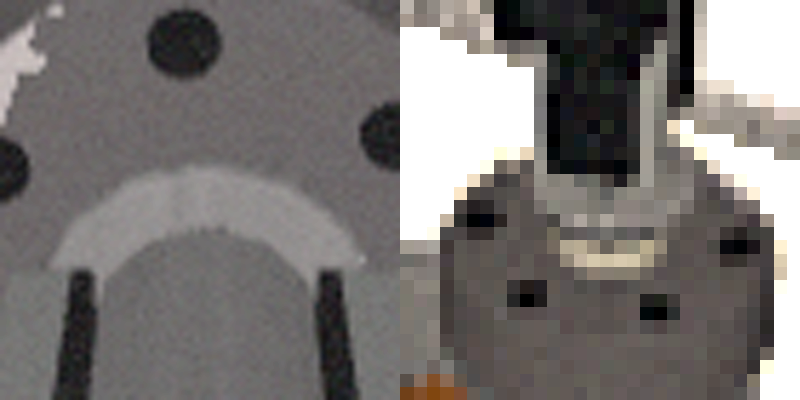

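The flange is now at the collar, the cap is centred (no tooth sliver) and the force is rising (≈4 N). Pressing on in fine steps toward 15 N.

Request:
send_rows([
  {"fingers": 1,"tx": 0,"ty": 0.01,"tz": 0,"wx": 0,"wy": 0,"wz": 0},
  {"fingers": 1,"tx": 0,"ty": 0,"tz": 0,"wx": 0,"wy": 0,"wz": 0},
])

```text
t: 19.18
position: [0.5856, 0.0602, 0.0834]
tcp_rot: [[-0.95, 0.0, 0.312], [-0.312, -0.0, -0.95], [0.0, -1.0, 0.0]]
wrist_force: [-0.8, -0.1, 3.7]
gripper_width: 0.0192
```

Request:
send_rows([
  {"fingers": 1,"tx": 0,"ty": 0.01,"tz": 0,"wx": 0,"wy": 0,"wz": 0},
  {"fingers": 1,"tx": 0,"ty": 0,"tz": 0,"wx": 0,"wy": 0,"wz": 0},
])

```text
t: 19.42
position: [0.5856, 0.0602, 0.0828]
tcp_rot: [[-0.95, 0.0, 0.312], [-0.312, -0.0, -0.95], [-0.0, -1.0, 0.0]]
wrist_force: [-0.7, -0.6, 4.5]
gripper_width: 0.0192
```

Request:
send_rows([
  {"fingers": 1,"tx": 0,"ty": 0.01,"tz": 0,"wx": 0,"wy": 0,"wz": 0},
  {"fingers": 1,"tx": 0,"ty": 0,"tz": 0,"wx": 0,"wy": 0,"wz": 0},
])

```text
t: 19.68
position: [0.5856, 0.0603, 0.0824]
tcp_rot: [[-0.95, 0.0, 0.312], [-0.312, 0.0, -0.95], [-0.0, -1.0, 0.0]]
wrist_force: [-1.0, -1.3, 7.4]
gripper_width: 0.0191
```

Request:
send_rows([
  {"fingers": 1,"tx": 0,"ty": 0.01,"tz": 0,"wx": 0,"wy": 0,"wz": 0},
  {"fingers": 1,"tx": 0,"ty": 0,"tz": 0,"wx": 0,"wy": 0,"wz": 0},
])

```text
t: 19.92
position: [0.5857, 0.0602, 0.0822]
tcp_rot: [[-0.95, 0.0, 0.312], [-0.312, 0.0, -0.95], [-0.0, -1.0, 0.0]]
wrist_force: [-1.6, 0.5, 11.8]
gripper_width: 0.0192
```

Request:
send_rows([
  {"fingers": 1,"tx": 0,"ty": 0.008,"tz": 0,"wx": 0,"wy": 0,"wz": 0},
  {"fingers": 1,"tx": 0,"ty": 0,"tz": 0,"wx": 0,"wy": 0,"wz": 0},
])

```text
t: 20.18
position: [0.5858, 0.0603, 0.082]
tcp_rot: [[-0.95, 0.001, 0.312], [-0.312, 0.0, -0.95], [-0.001, -1.0, 0.0]]
wrist_force: [-2.7, -0.6, 14.2]
gripper_width: 0.019
```

Request:
send_rows([
  {"fingers": 1,"tx": 0,"ty": 0,"tz": 0,"wx": 0,"wy": 0,"wz": 0},
])

```text
t: 20.3
position: [0.5858, 0.0603, 0.082]
tcp_rot: [[-0.95, 0.001, 0.312], [-0.312, 0.0, -0.95], [-0.001, -1.0, 0.0]]
wrist_force: [-3.3, -0.7, 14.5]
gripper_width: 0.0192
```

Request:
send_rows([
  {"fingers": 1,"tx": 0,"ty": 0,"tz": 0,"wx": 0,"wy": 0,"wz": 0},
])

```text
t: 20.42
position: [0.5858, 0.0603, 0.082]
tcp_rot: [[-0.95, 0.001, 0.312], [-0.312, 0.0, -0.95], [-0.001, -1.0, 0.0]]
wrist_force: [-2.7, -1.1, 15.0]
gripper_width: 0.0188
```

The force is steady at ≈14.6 N (≈15 N net of the -0.5 N held baseline), within 14–16. Letting go.

Request:
send_rows([
  {"fingers": -0.2,"tx": 0,"ty": 0,"tz": 0,"wx": 0,"wy": 0,"wz": 0},
  {"fingers": -0.2,"tx": 0,"ty": 0,"tz": 0,"wx": 0,"wy": 0,"wz": 0},
  {"fingers": -0.2,"tx": 0,"ty": 0,"tz": 0,"wx": 0,"wy": 0,"wz": 0},
])

```text
t: 20.8
position: [0.5854, 0.0603, 0.0807]
tcp_rot: [[-0.95, -0.001, 0.313], [-0.313, -0.0, -0.95], [0.001, -1.0, -0.0]]
wrist_force: [0.6, 0.7, 0.7]
gripper_width: 0.0512
```

```bash
python3 shot.py i1; python3 shot.py i1s scene; python3 -c "
import cv2,numpy as np
b=cv2.imread('pics/i1.png');s=cv2.imread('pics/i1s.png')
cv2.imwrite('pics/i1z.png',cv2.convertScaleAbs(np.hstack([cv2.resize(b[215:355,210:350],(400,400),interpolation=2),cv2.resize(s[190:220,257:287],(400,400),interpolation=0)]),alpha=2.2))"
```

```text
20.8 [0.5854 0.0603 0.0807] [[-0.95, -0.001, 0.313], [-0.313, -0.0, -0.95], [0.001, -1.0, -0.0]] [0.61 0.69 0.69] 0.0512
20.85 [0.5854 0.0603 0.0807] [[-0.95, -0.001, 0.313], [-0.313, -0.0, -0.95], [0.001, -1.0, -0.0]] [0.13 0.05 0.56] 0.0511
```

View pics/i1z.png

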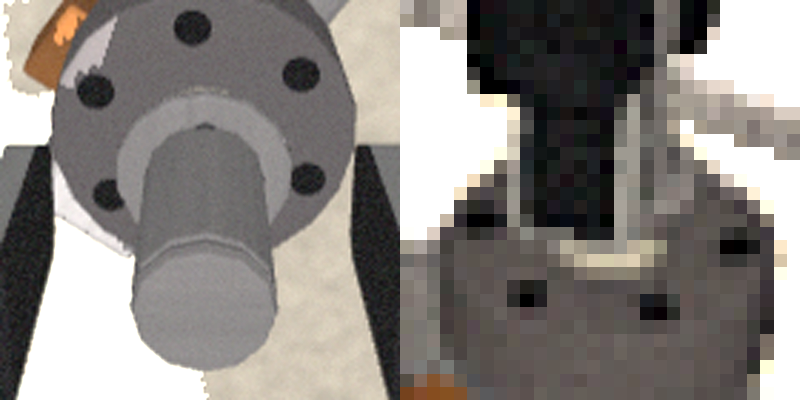

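Request:
send_rows([
  {"fingers": -1,"tx": 0,"ty": 0,"tz": 0,"wx": 0,"wy": 0,"wz": 0},
  {"fingers": -1,"tx": 0,"ty": -0.3,"tz": 0,"wx": 0,"wy": 0,"wz": 0},
  {"fingers": -1,"tx": 0,"ty": -0.7,"tz": 0,"wx": 0,"wy": 0,"wz": 0},
  {"fingers": -1,"tx": 0,"ty": -0.7,"tz": 0,"wx": 0,"wy": 0,"wz": 0},
  {"fingers": -1,"tx": 0,"ty": -0.3,"tz": 0,"wx": 0,"wy": 0,"wz": 0},
  {"fingers": -1,"tx": 0,"ty": 0,"tz": 0,"wx": 0,"wy": 0,"wz": 0},
  {"fingers": -1,"tx": 0,"ty": 0,"tz": 0,"wx": 0,"wy": 0,"wz": 0},
])

```text
t: 21.78
position: [0.5851, 0.0602, 0.2009]
tcp_rot: [[-0.95, -0.001, 0.313], [-0.313, -0.0, -0.95], [0.001, -1.0, -0.0]]
wrist_force: [0.4, 0.1, -0.9]
gripper_width: 0.0855
```

```bash
python3 shot.py j1; python3 shot.py j1s scene; python3 -c "
import cv2,numpy as np
b=cv2.imread('pics/j1.png');s=cv2.imread('pics/j1s.png');c=cv2.imread('pics/c1s.png')
cv2.imwrite('pics/j1z.png',cv2.convertScaleAbs(np.hstack([cv2.resize(b[150:290,210:350],(260,260),interpolation=2)]+[cv2.resize(x[175:225,247:297],(260,260),interpolation=0) for x in (c,s)]),alpha=1.9))"
```

```text
21.775 [0.5851 0.0602 0.2009] [[-0.95, -0.001, 0.313], [-0.313, -0.0, -0.95], [0.001, -1.0, -0.0]] [ 0.43  0.14 -0.88] 0.0855
21.825 [0.585  0.0602 0.2004] [[-0.95, -0.001, 0.313], [-0.313, -0.0, -0.95], [0.001, -1.0, -0.0]] [-0.64  0.03 -0.35] 0.0855
```

View pics/j1z.png

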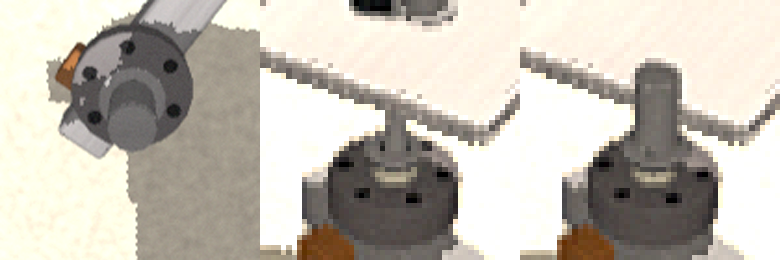

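```bash
python3 -c "
import cv2,numpy as np
for n in ('c1s','j1s'):
    s=cv2.imread(f'pics/{n}.png').astype(int).sum(2); print(n); print(s[198:214,264:282])
from h import *
import json
S=json.load(open('pics/j1s.json'))
d=np.array([.5049,-.8632,0]) # toward camera horiz
for r,z in [(.0105,.1133),(.016,.0728),(.014,.0705),(.014,.0735)]:
  print(r,z,proj(S,np.array([.5855,.0605,z])+r*d).round(1),proj(S,np.array([.5855,.0605,z])-r*d).round(1))
print(cv2.imread('pics/j1s.png').astype(int).sum(2)[184:196,268:280])
"
```

```text
c1s
[[443 457 469 468 472 488 515 200 176 180 174 475 388 211 192 199 221 201]
 [444 461 468 482 490 357 394 157 182 185 160 386 509 446 457 194 189 195]
 [472 495 500 338 382 173 209 142 185 191 156 160 334 452 524 436 447 444]
 [341 368 263 167 208 149 158 165 188 189 169 140 169 251 299 354 455 515]
 [136 166  75 153 162 154  86 170 188 190 174 118 167 155  75 111 284 405]
 [ 81  92 104 164 175 171  47 172 190 190 168  84 171 160  89  68 209 243]
 [113 111 114 152 186 177 153 170 170 171 164 150 168 177 199 208 223 201]
 [ 95 112 117  95 159 188 174 173 169 168 172 181 185 136 140 150 237 225]
 [ 33 120 115  99 105 112 154 186 187 202 183 137 126 120 111 105 160 148]
 [103 109 115 114 147 161 183 119 129 127 159 128 210 115 105 109 115  66]
 [113 111 118 103 146 234 242 232 232 232 244 223 215 115 114 115  92   0]
 [120 113 113 120 114 178 233 276 274 279 274 200 135 102 108 114 116  73]
 [113 121 125 116 115 115 150 168 169 162 167 131 106 108 118 109 117 108]
 [118  78  47  37 119 106 105 106 101  97 108 118  95 122 123 122 114 121]
 [120  56   0  49 124 115 117 104 112 112 125 
[... 1403 characters left out ...]
014 0.0705 [[272.2 208.2]] [[272.5 200.9]]
0.014 0.0735 [[272.3 207.2]] [[272.5 199.8]]
[[392 391 383 379 387 389 387 384 385 386 389 383]
 [392 384 383 393 400 402 399 386 384 387 387 390]
 [382 392 401 295 314 314 360 408 400 397 390 379]
 [387 353 240 169 178 177 215 248 314 409 385 384]
 [399 194 139 147 154 144 145 139 180 317 399 381]
 [349 130 150 161 161 163 160 154 140 213 407 388]
 [328 155 155 163 155 162 162 170 151 183 420 398]
 [349 112 165 206 176 182 188 195 150 199 426 393]
 [250  99 167 183 172 171 161 169 147 185 416 388]
 [185 128 161 164 169 175 168 162 144 176 417 393]
 [174 129 158 165 172 180 176 163 143 263 445 393]
 [296 112 159 174 172 178 173 163 141 198 312 368]]
```

Those pixels can't resolve how far the collar is compressed. I'll check tightness directly by pressing lightly on the dome's top with shut fingers and reading force against travel.

Request:
send_rows([
  {"fingers": 1,"tx": 0,"ty": 0,"tz": 0,"wx": 0,"wy": 0,"wz": 0},
  {"fingers": 1,"tx": 0,"ty": 0,"tz": 0,"wx": 0,"wy": 0,"wz": 0},
  {"fingers": 1,"tx": 0,"ty": 0.3,"tz": 0,"wx": 0,"wy": 0,"wz": 0},
  {"fingers": 1,"tx": 0,"ty": 0.4,"tz": 0,"wx": 0,"wy": 0,"wz": 0},
  {"fingers": 1,"tx": 0,"ty": 0.4,"tz": 0,"wx": 0,"wy": 0,"wz": 0},
  {"fingers": 1,"tx": 0,"ty": 0.2,"tz": 0,"wx": 0,"wy": 0,"wz": 0},
  {"fingers": 1,"tx": 0,"ty": 0,"tz": 0,"wx": 0,"wy": 0,"wz": 0},
  {"fingers": 1,"tx": 0,"ty": 0,"tz": 0,"wx": 0,"wy": 0,"wz": 0},
  {"fingers": 1,"tx": 0,"ty": 0,"tz": 0,"wx": 0,"wy": 0,"wz": 0},
], grip_force=40)

```text
t: 23.0
position: [0.586, 0.0603, 0.1239]
tcp_rot: [[-0.95, 0.001, 0.312], [-0.312, 0.0, -0.95], [-0.001, -1.0, 0.0]]
wrist_force: [-1.1, -0.5, -0.3]
gripper_width: 0.0003
```

Request:
send_rows([
  {"fingers": 1,"tx": 0,"ty": 0.05,"tz": 0,"wx": 0,"wy": 0,"wz": 0},
  {"fingers": 1,"tx": 0,"ty": 0.05,"tz": 0,"wx": 0,"wy": 0,"wz": 0},
  {"fingers": 1,"tx": 0,"ty": 0,"tz": 0,"wx": 0,"wy": 0,"wz": 0},
  {"fingers": 1,"tx": 0,"ty": 0,"tz": 0,"wx": 0,"wy": 0,"wz": 0},
])

```text
t: 23.5
position: [0.5856, 0.0603, 0.117]
tcp_rot: [[-0.95, -0.0, 0.313], [-0.313, -0.0, -0.95], [0.0, -1.0, -0.0]]
wrist_force: [0.0, 0.4, -0.1]
gripper_width: 0.0001
```

Request:
send_rows([
  {"fingers": 1,"tx": 0,"ty": 0.025,"tz": 0,"wx": 0,"wy": 0,"wz": 0},
  {"fingers": 1,"tx": 0,"ty": 0,"tz": 0,"wx": 0,"wy": 0,"wz": 0},
  {"fingers": 1,"tx": 0,"ty": 0,"tz": 0,"wx": 0,"wy": 0,"wz": 0},
])

```text
t: 23.88
position: [0.5857, 0.0603, 0.1156]
tcp_rot: [[-0.95, 0.0, 0.313], [-0.313, 0.0, -0.95], [-0.0, -1.0, 0.0]]
wrist_force: [-0.5, -0.3, 1.2]
gripper_width: 0.0001
```

Request:
send_rows([
  {"fingers": 1,"tx": 0,"ty": 0.01,"tz": 0,"wx": 0,"wy": 0,"wz": 0},
  {"fingers": 1,"tx": 0,"ty": 0,"tz": 0,"wx": 0,"wy": 0,"wz": 0},
])

```text
t: 24.12
position: [0.5858, 0.0603, 0.1152]
tcp_rot: [[-0.95, 0.0, 0.312], [-0.312, 0.0, -0.95], [-0.0, -1.0, 0.0]]
wrist_force: [0.8, -0.3, 2.7]
gripper_width: -0.0003
```

Request:
send_rows([
  {"fingers": 1,"tx": 0,"ty": 0.01,"tz": 0,"wx": 0,"wy": 0,"wz": 0},
  {"fingers": 1,"tx": 0,"ty": 0,"tz": 0,"wx": 0,"wy": 0,"wz": 0},
])

```text
t: 24.38
position: [0.5859, 0.0603, 0.1147]
tcp_rot: [[-0.95, 0.001, 0.312], [-0.312, 0.0, -0.95], [-0.001, -1.0, 0.0]]
wrist_force: [1.2, -0.1, 4.7]
gripper_width: 0.0002
```

Request:
send_rows([
  {"fingers": 1,"tx": 0,"ty": 0.01,"tz": 0,"wx": 0,"wy": 0,"wz": 0},
  {"fingers": 1,"tx": 0,"ty": 0,"tz": 0,"wx": 0,"wy": 0,"wz": 0},
])

```text
t: 24.62
position: [0.586, 0.0603, 0.1143]
tcp_rot: [[-0.95, 0.001, 0.312], [-0.312, 0.0, -0.95], [-0.001, -1.0, 0.0]]
wrist_force: [-0.4, 0.1, 7.7]
gripper_width: 0.0
```

Request:
send_rows([
  {"fingers": 1,"tx": 0,"ty": 0.01,"tz": 0,"wx": 0,"wy": 0,"wz": 0},
  {"fingers": 1,"tx": 0,"ty": 0,"tz": 0,"wx": 0,"wy": 0,"wz": 0},
])

```text
t: 24.88
position: [0.586, 0.0604, 0.1138]
tcp_rot: [[-0.95, 0.001, 0.313], [-0.313, 0.0, -0.95], [-0.001, -1.0, 0.0]]
wrist_force: [-0.1, -0.5, 8.7]
gripper_width: 0.0004
```

Request:
send_rows([
  {"fingers": 1,"tx": 0,"ty": 0.008,"tz": 0,"wx": 0,"wy": 0,"wz": 0},
  {"fingers": 1,"tx": 0,"ty": 0,"tz": 0,"wx": 0,"wy": 0,"wz": 0},
])

```text
t: 25.12
position: [0.5862, 0.0604, 0.1137]
tcp_rot: [[-0.95, 0.002, 0.313], [-0.313, 0.0, -0.95], [-0.002, -1.0, 0.0]]
wrist_force: [-1.2, -0.1, 11.8]
gripper_width: 0.0001
```

Request:
send_rows([
  {"fingers": 1,"tx": 0,"ty": 0,"tz": 0,"wx": 0,"wy": 0,"wz": 0},
])

```text
t: 25.25
position: [0.5861, 0.0604, 0.1137]
tcp_rot: [[-0.95, 0.001, 0.312], [-0.312, 0.0, -0.95], [-0.001, -1.0, 0.0]]
wrist_force: [-1.6, -0.3, 11.3]
gripper_width: -0.0002
```

Travel was ~1.9 mm soft, then stiff at TCP z 0.1137. The cap probably came back up a little when the pads opened, since they swing up as they open. I'll finish this press to about 15 N with shut fingers and then lift straight off.

Request:
send_rows([
  {"fingers": 1,"tx": 0,"ty": 0.006,"tz": 0,"wx": 0,"wy": 0,"wz": 0},
  {"fingers": 1,"tx": 0,"ty": 0,"tz": 0,"wx": 0,"wy": 0,"wz": 0},
])

```text
t: 25.5
position: [0.5863, 0.0604, 0.1136]
tcp_rot: [[-0.95, 0.002, 0.312], [-0.312, 0.0, -0.95], [-0.002, -1.0, 0.0]]
wrist_force: [-1.1, -0.5, 14.4]
gripper_width: 0.0002
```

Request:
send_rows([
  {"fingers": 1,"tx": 0,"ty": 0,"tz": 0,"wx": 0,"wy": 0,"wz": 0},
])

```text
t: 25.62
position: [0.5863, 0.0604, 0.1136]
tcp_rot: [[-0.95, 0.002, 0.312], [-0.312, 0.0, -0.95], [-0.002, -1.0, 0.0]]
wrist_force: [-1.6, -0.5, 13.8]
gripper_width: 0.0002
```

Request:
send_rows([
  {"fingers": 1,"tx": 0,"ty": 0.003,"tz": 0,"wx": 0,"wy": 0,"wz": 0},
  {"fingers": 1,"tx": 0,"ty": 0,"tz": 0,"wx": 0,"wy": 0,"wz": 0},
])

```text
t: 25.88
position: [0.5863, 0.0604, 0.1135]
tcp_rot: [[-0.95, 0.002, 0.312], [-0.312, 0.0, -0.95], [-0.002, -1.0, 0.0]]
wrist_force: [-1.7, -1.5, 16.1]
gripper_width: 0.0
```

Request:
send_rows([
  {"fingers": 1,"tx": 0,"ty": 0,"tz": 0,"wx": 0,"wy": 0,"wz": 0},
  {"fingers": 1,"tx": 0,"ty": 0,"tz": 0,"wx": 0,"wy": 0,"wz": 0},
])

```text
t: 26.12
position: [0.5863, 0.0604, 0.1135]
tcp_rot: [[-0.95, 0.002, 0.312], [-0.312, 0.0, -0.95], [-0.002, -1.0, 0.0]]
wrist_force: [-2.2, -0.2, 15.7]
gripper_width: 0.0
```

≈15.7 N, steady. Unloading in small steps shows where the cap stays.

Request:
send_rows([
  {"fingers": 1,"tx": 0,"ty": -0.015,"tz": 0,"wx": 0,"wy": 0,"wz": 0},
  {"fingers": 1,"tx": 0,"ty": 0,"tz": 0,"wx": 0,"wy": 0,"wz": 0},
])

```text
t: 26.38
position: [0.5861, 0.0603, 0.1139]
tcp_rot: [[-0.95, 0.001, 0.312], [-0.312, 0.0, -0.95], [-0.001, -1.0, 0.0]]
wrist_force: [-1.5, -0.2, 11.4]
gripper_width: -0.0001
```

Request:
send_rows([
  {"fingers": 1,"tx": 0,"ty": -0.015,"tz": 0,"wx": 0,"wy": 0,"wz": 0},
  {"fingers": 1,"tx": 0,"ty": 0,"tz": 0,"wx": 0,"wy": 0,"wz": 0},
])

```text
t: 26.62
position: [0.5858, 0.0603, 0.1143]
tcp_rot: [[-0.95, 0.001, 0.312], [-0.312, 0.0, -0.95], [-0.001, -1.0, 0.0]]
wrist_force: [-0.5, 0.1, 6.9]
gripper_width: -0.0002
```

Request:
send_rows([
  {"fingers": 1,"tx": 0,"ty": -0.01,"tz": 0,"wx": 0,"wy": 0,"wz": 0},
  {"fingers": 1,"tx": 0,"ty": 0,"tz": 0,"wx": 0,"wy": 0,"wz": 0},
])

```text
t: 26.88
position: [0.5857, 0.0603, 0.1147]
tcp_rot: [[-0.95, 0.0, 0.313], [-0.313, 0.0, -0.95], [-0.0, -1.0, 0.0]]
wrist_force: [0.3, 0.4, 4.7]
gripper_width: -0.0001
```

Request:
send_rows([
  {"fingers": 1,"tx": 0,"ty": -0.01,"tz": 0,"wx": 0,"wy": 0,"wz": 0},
  {"fingers": 1,"tx": 0,"ty": 0,"tz": 0,"wx": 0,"wy": 0,"wz": 0},
])

```text
t: 27.12
position: [0.5856, 0.0602, 0.1152]
tcp_rot: [[-0.95, 0.0, 0.312], [-0.312, -0.0, -0.95], [-0.0, -1.0, 0.0]]
wrist_force: [-0.3, -0.5, 4.2]
gripper_width: -0.0002
```

```bash
cat > avg.py <<'E'
import sys
from h import *
f=[];a=[]
for i in range(4):
    a.append(imaging.get_image('scene').astype(float));s=ctrl.sense();f.append(s['wrist_force'][2])
np.save(f'pics/{sys.argv[1]}.npy',np.mean(a,0));print(s['t'],s['position'],np.round(f,1))
E
python3 avg.py A
```

```text
27.325 [0.58561767 0.06029474 0.11519007] [3.6 3.2 4.6 4.1]
```

Request:
send_rows([
  {"fingers": 1,"tx": 0,"ty": 0.025,"tz": 0,"wx": 0,"wy": 0,"wz": 0},
  {"fingers": 1,"tx": 0,"ty": 0.02,"tz": 0,"wx": 0,"wy": 0,"wz": 0},
  {"fingers": 1,"tx": 0,"ty": 0,"tz": 0,"wx": 0,"wy": 0,"wz": 0},
])

```text
t: 27.7
position: [0.5862, 0.0604, 0.1135]
tcp_rot: [[-0.95, 0.002, 0.312], [-0.312, 0.0, -0.95], [-0.002, -1.0, 0.0]]
wrist_force: [-1.0, -0.6, 14.9]
gripper_width: 0.0001
```

```bash
python3 avg.py B; python3 - <<'E'
import numpy as np,cv2
A=np.load('pics/A.npy').sum(2);B=np.load('pics/B.npy').sum(2)
print(A[184:210,266:280].astype(int)); print((B-A)[184:210,266:280].astype(int))
def sh(r0,r1,c0,c1):
    a=A[r0:r1,c0:c1];b=B[r0:r1,c0:c1];gy=np.gradient(a,axis=0);return -(gy*(b-a)).sum()/(gy**2).sum()
print('flange shift rows',sh(200,208,265,281),'wheel',sh(209,225,262,285),'domeTop',sh(185,191,268,279))
E
```

```text
27.9 [0.58618479 0.06037482 0.11348425] [13.4 13.1 14.4 13.7]
[[390 411 240  46  26  37  37  39  43  15 203 185  61 435]
 [388 422 240  88  26  41  35  41  35  19 218 178  66 436]
 [395 422 238  63  20  38  40  40  28  20 217 172  66 431]
 [395 409 235  40  27  31  36  34  31  14 217 166 118 421]
 [386 404 234  33  13  25  30  28  26   9 207 159 297 404]
 [380 400 280 109  85  51  47  12   4  35 197 217 402 399]
 [481 431 309 144 164 174 177 178 128 174 186 226 420 401]
 [315 319 349 149 180 185 174 184 172 194 193 184 425 397]
 [245 227 247 139 154 164 177 183 181 166 153 174 424 392]
 [172 206 188 129 146 176 182 186 183 159 147 182 421 395]
 [166 194 172 125 156 173 176 182 177 165 148 189 450 400]
 [423 440 297 115 158 169 173 177 176 165 146 166 317 370]
 [468 481 376 111 156 169 173 179 176 168 149 166 223 254]
 [468 483 394 108 157 171 175 179 176 166 148 213 213 207]
 [476 494 406 111 157 173 177 178 175 163 141 180 210 202]
 [479 503 342 119 159 169 177 179 173 164 140 294 490 202]
 [506 321 195 136 166 172 173 179 173 160 140 199 415 453]
 [273 162 109 146 164 174 178 178 1
[... 1787 characters left out ...]
-1   -1   32   41   16]
 [  -7   -4  -19   -3   -4   -1   -3   -1   -1    2    8   17   -4   -1]
 [  -3    1  -13  -19    2   -2    0   -1    1   -2    0   -5    0   -1]
 [  46   -1    2  -15   16    3   47  -15  -10   -2  -10   -5   -4   29]
 [  22   18    4   -5    7  -22   -1   -4   -1   -1   -9  -19   69    6]
 [   0   -6   18   60   -9  -23  -24  -11  -34  -13   14   32   27   -3]
 [   5   -6  -58   63   37   21   46   29   41   27   -9  -11   -5    0]
 [   2    0  -42  -32  -69  -52  -30  -39  -42  -81    2  -14    0    4]
 [   0    1   -7  -18  -17  -13   -8   -8   -8  -34    9    6   -1   -1]]
flange shift rows 0.16175182214585304 wheel -0.02222876953295846 domeTop 0.6347903634192787
```

The cap still moves ~1–1.5 mm with the load, so I'm not yet sure it holds. Lifting clear to look.

Request:
send_rows([
  {"fingers": 1,"tx": 0,"ty": -0.5,"tz": 0,"wx": 0,"wy": 0,"wz": 0},
  {"fingers": 1,"tx": 0,"ty": -0.4,"tz": 0,"wx": 0,"wy": 0,"wz": 0},
  {"fingers": 1,"tx": 0,"ty": 0,"tz": 0,"wx": 0,"wy": 0,"wz": 0},
])

```text
t: 28.28
position: [0.586, 0.0603, 0.1676]
tcp_rot: [[-0.95, 0.002, 0.312], [-0.312, 0.0, -0.95], [-0.002, -1.0, 0.0]]
wrist_force: [0.3, -0.1, -0.7]
gripper_width: 0.0003
```

```bash
python3 avg.py C; python3 shot.py k1; python3 - <<'E'
import numpy as np,cv2
A=np.load('pics/A.npy').sum(2);B=np.load('pics/B.npy').sum(2);C=np.load('pics/C.npy').sum(2);J=cv2.imread('pics/j1s.png').astype(float).sum(2)
def sh(A,B,r0,r1,c0,c1):
    a=A[r0:r1,c0:c1];b=B[r0:r1,c0:c1];gy=np.gradient(a,axis=0);return round(-(gy*(b-a)).sum()/(gy**2).sum(),2)
for n,X in (('B',B),('C',C),('J',J)): print(n,'bottom rows rel A',sh(A,X,203,209,268,278),'wide',sh(A,X,200,209,265,281))
for r in (206,207,208,209): print(r,'\n',A[r,266:280].astype(int),'\n',B[r,266:280].astype(int),'\n',C[r,266:280].astype(int),'\n',J[r,266:280].astype(int))
b=cv2.imread('pics/k1.png')
cv2.imwrite('pics/k1z.png',cv2.convertScaleAbs(np.hstack([b[:,80:480],cv2.resize(b[170:310,210:350],(420,420),interpolation=2)])[:,:800],alpha=2))
E
```

```text
28.475 [0.58482391 0.06019236 0.16532449] [-0.6 -0.5 -0.4 -0.4]
28.475 [0.5848 0.0602 0.1653] [[-0.95, -0.002, 0.313], [-0.313, -0.0, -0.95], [0.002, -1.0, -0.0]] [-1.12 -0.37 -0.39] 0.0001
B bottom rows rel A 0.53 wide 0.17
C bottom rows rel A -0.36 wide -0.31
J bottom rows rel A -0.35 wide -0.21
206 
 [110 115 121 171 181 181 183 183 204 187 177 144 115 108] 
 [110 109 139 232 172 158 159 172 169 174 191 177 142 105] 
 [108 101 134 143 176 214 177 214 209 147 127  90 102 130] 
 [108 107 126 105 174 177 185 188 190 177 133 104 140 242]
207 
 [110 107 144 113 110 148 140 149 137 126 144 121 111 114] 
 [115 100  86 176 148 170 186 179 178 153 135 109 105 114] 
 [111 108 176 169 112 121 102 119 103 135 206  95 112 109] 
 [113 108 149 158 116 114 112 106 106 151 112  93 104 151]
208 
 [114 111 166 219 174 193 139 139 133 229 184 113 112 113] 
 [116 110 123 187 104 141 109 100  91 147 186  99 112 118] 
 [112 105 175 236 226 228 230 229 225 230 191 100 115 115] 
 [115 108 164 239 224 231 171 238 235 232 178 102 114 112]
209 
 [116 114 126 180 223 268 255 255 251 208 133 107 111 118] 
 [115 115 118 161 205 254 247 247 243 174 142 114 110 117] 
 [114 109 124 178 237 277 276 276 272 205 121 106 117 115] 
 [118 109 124 172 237 282 263 273 275 202 133 111 112 112]
```

View pics/k1z.png

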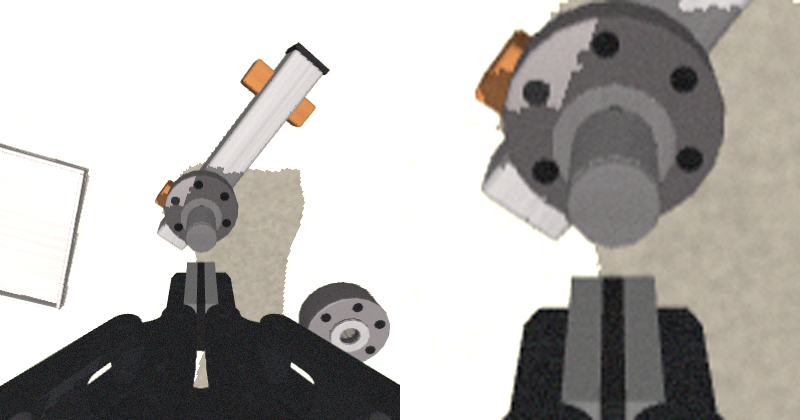

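Image shifts: the cap sits ~1.6 mm lower at 14 N than at 4 N, and rises another ~1.1 mm when freed, stopping at the same place after both presses. Working back from 4 N at that point with a 2.13 N/mm spring gives about 2 N kept. I'll check that it doesn't creep.

Request:
send_rows([
  {"fingers": 1,"tx": 0,"ty": 0,"tz": 0,"wx": 0,"wy": 0,"wz": 0},
  {"fingers": 1,"tx": 0,"ty": 0,"tz": 0,"wx": 0,"wy": 0,"wz": 0},
  {"fingers": 1,"tx": 0,"ty": 0,"tz": 0,"wx": 0,"wy": 0,"wz": 0},
  {"fingers": 1,"tx": 0,"ty": 0,"tz": 0,"wx": 0,"wy": 0,"wz": 0},
  {"fingers": 1,"tx": 0,"ty": 0,"tz": 0,"wx": 0,"wy": 0,"wz": 0},
  {"fingers": 1,"tx": 0,"ty": 0,"tz": 0,"wx": 0,"wy": 0,"wz": 0},
  {"fingers": 1,"tx": 0,"ty": 0,"tz": 0,"wx": 0,"wy": 0,"wz": 0},
  {"fingers": 1,"tx": 0,"ty": 0,"tz": 0,"wx": 0,"wy": 0,"wz": 0},
  {"fingers": 1,"tx": 0,"ty": 0,"tz": 0,"wx": 0,"wy": 0,"wz": 0},
  {"fingers": 1,"tx": 0,"ty": 0,"tz": 0,"wx": 0,"wy": 0,"wz": 0},
])

```text
t: 29.78
position: [0.5856, 0.0603, 0.1664]
tcp_rot: [[-0.95, -0.0, 0.312], [-0.312, -0.0, -0.95], [0.0, -1.0, -0.0]]
wrist_force: [-0.8, -0.1, -0.4]
gripper_width: 0.0
```

```bash
python3 avg.py D; python3 - <<'E'
import numpy as np,cv2,json
from h import proj
L={k:np.load(f'pics/{k}.npy').sum(2) for k in 'ABCD'}
def sh(A,B,r0,r1,c0,c1):
    a=A[r0:r1,c0:c1];b=B[r0:r1,c0:c1];gy=np.gradient(a,axis=0);return round(-(gy*(b-a)).sum()/(gy**2).sum(),3)
C,D=L['C'],L['D']
print('D-C flange',sh(C,D,203,209,268,278),'dometop',sh(C,D,184,196,266,282), 'A-C',sh(C,L['A'],203,209,268,278))
# dome/flange column centres
for r in range(192,204): 
    x=D[r,262:284]; print(r,x.astype(int))
E
```

```text
29.975 [0.58557711 0.06029651 0.16646094] [ 0.2 -0.6 -0.6  0.1]
D-C flange -0.003 dometop -0.001 A-C 0.464
192 [189 252 194 199 241 225 251 113 170 183 163 163 174 176 140 262 414 387
 386 388 384 385]
193 [178 203 184 195 171 205 186 132 161 172 164 165 173 164 134 261 409 391
 388 384 386 387]
194 [424 434 448 187 166 197 127 133 160 170 170 176 175 160 140 276 441 397
 391 389 388 389]
195 [481 483 484 416 421 443 265 127 162 170 173 178 171 165 141 195 311 367
 446 420 391 395]
196 [473 467 456 463 466 482 289 121 160 174 168 176 173 166 141 159 221 254
 287 303 370 480]
197 [467 460 451 453 466 491 284 121 160 174 173 175 172 163 140 208 213 205
 237 209 257 313]
198 [451 448 444 456 481 507 299 126 162 173 178 176 173 163 140 212 216 206
 222 202 201 200]
199 [442 436 446 467 493 373 181 137 164 170 178 179 172 162 138 236 401 209
 190 190 201 158]
200 [447 454 474 497 372 191 120 146 166 170 177 179 169 163 141 173 262 461
 448 444 190 172]
201 [465 491 337 371 206 142 135 153 167 174 176 177 168 165 142 115 146 349
 461 514 441 443]
202 [495 357 137 166 136 163 144 153 168 175 177 175 172 159 128 122 156 125
 286 404 509 495]
203 [296 157  79  93 135 173 165 160 185 156 179 179 174 154 127 161 167  90
 207 246 305 434]
```

No creep at all (0.003 px in 1.5 s). But both releases were abrupt, so the cap may have overshot on the spring. I'll press once more and this time unload slowly all the way, which should leave more squeeze.

Request:
send_rows([
  {"fingers": 1,"tx": 0,"ty": 0.4,"tz": 0,"wx": 0,"wy": 0,"wz": 0},
  {"fingers": 1,"tx": 0,"ty": 0.3,"tz": 0,"wx": 0,"wy": 0,"wz": 0},
  {"fingers": 1,"tx": 0,"ty": 0.1,"tz": 0,"wx": 0,"wy": 0,"wz": 0},
  {"fingers": 1,"tx": 0,"ty": 0,"tz": 0,"wx": 0,"wy": 0,"wz": 0},
  {"fingers": 1,"tx": 0,"ty": 0,"tz": 0,"wx": 0,"wy": 0,"wz": 0},
])

```text
t: 30.6
position: [0.5859, 0.0603, 0.1191]
tcp_rot: [[-0.95, 0.001, 0.312], [-0.312, 0.0, -0.95], [-0.001, -1.0, 0.0]]
wrist_force: [-0.4, -0.1, 0.4]
gripper_width: -0.0003
```

Request:
send_rows([
  {"fingers": 1,"tx": 0,"ty": 0.04,"tz": 0,"wx": 0,"wy": 0,"wz": 0},
  {"fingers": 1,"tx": 0,"ty": 0.03,"tz": 0,"wx": 0,"wy": 0,"wz": 0},
  {"fingers": 1,"tx": 0,"ty": 0,"tz": 0,"wx": 0,"wy": 0,"wz": 0},
])

```text
t: 30.98
position: [0.5862, 0.0604, 0.1147]
tcp_rot: [[-0.95, 0.001, 0.313], [-0.313, 0.0, -0.95], [-0.001, -1.0, 0.0]]
wrist_force: [0.7, 0.2, 3.7]
gripper_width: -0.0001
```

Request:
send_rows([
  {"fingers": 1,"tx": 0,"ty": 0.015,"tz": 0,"wx": 0,"wy": 0,"wz": 0},
  {"fingers": 1,"tx": 0,"ty": 0,"tz": 0,"wx": 0,"wy": 0,"wz": 0},
])

```text
t: 31.22
position: [0.5863, 0.0604, 0.114]
tcp_rot: [[-0.95, 0.002, 0.312], [-0.312, 0.0, -0.95], [-0.002, -1.0, 0.0]]
wrist_force: [0.6, -0.1, 5.8]
gripper_width: -0.0
```

Request:
send_rows([
  {"fingers": 1,"tx": 0,"ty": 0.012,"tz": 0,"wx": 0,"wy": 0,"wz": 0},
  {"fingers": 1,"tx": 0,"ty": 0,"tz": 0,"wx": 0,"wy": 0,"wz": 0},
])

```text
t: 31.48
position: [0.5866, 0.0605, 0.1137]
tcp_rot: [[-0.95, 0.002, 0.312], [-0.312, 0.0, -0.95], [-0.002, -1.0, 0.0]]
wrist_force: [-0.0, 0.1, 9.6]
gripper_width: -0.0
```

Request:
send_rows([
  {"fingers": 1,"tx": 0,"ty": 0.008,"tz": 0,"wx": 0,"wy": 0,"wz": 0},
  {"fingers": 1,"tx": 0,"ty": 0,"tz": 0,"wx": 0,"wy": 0,"wz": 0},
])

```text
t: 31.72
position: [0.5867, 0.0605, 0.1136]
tcp_rot: [[-0.95, 0.003, 0.312], [-0.312, 0.001, -0.95], [-0.003, -1.0, 0.0]]
wrist_force: [-0.9, 0.6, 14.6]
gripper_width: -0.0004
```

Request:
send_rows([
  {"fingers": 1,"tx": 0,"ty": -0.006,"tz": 0,"wx": 0,"wy": 0,"wz": 0},
  {"fingers": 1,"tx": 0,"ty": -0.006,"tz": 0,"wx": 0,"wy": 0,"wz": 0},
  {"fingers": 1,"tx": 0,"ty": -0.006,"tz": 0,"wx": 0,"wy": 0,"wz": 0},
  {"fingers": 1,"tx": 0,"ty": -0.006,"tz": 0,"wx": 0,"wy": 0,"wz": 0},
  {"fingers": 1,"tx": 0,"ty": -0.006,"tz": 0,"wx": 0,"wy": 0,"wz": 0},
  {"fingers": 1,"tx": 0,"ty": -0.006,"tz": 0,"wx": 0,"wy": 0,"wz": 0},
])

```text
t: 32.48
position: [0.5858, 0.0603, 0.1144]
tcp_rot: [[-0.95, 0.0, 0.312], [-0.312, 0.0, -0.95], [-0.0, -1.0, 0.0]]
wrist_force: [0.7, 0.2, 2.9]
gripper_width: -0.0001
```

Request:
send_rows([
  {"fingers": 1,"tx": 0,"ty": -0.006,"tz": 0,"wx": 0,"wy": 0,"wz": 0},
  {"fingers": 1,"tx": 0,"ty": -0.006,"tz": 0,"wx": 0,"wy": 0,"wz": 0},
])

```text
t: 32.72
position: [0.5855, 0.0603, 0.115]
tcp_rot: [[-0.95, -0.0, 0.312], [-0.312, -0.0, -0.95], [0.0, -1.0, -0.0]]
wrist_force: [1.4, -0.3, 2.0]
gripper_width: 0.0001
```

Request:
send_rows([
  {"fingers": 1,"tx": 0,"ty": -0.006,"tz": 0,"wx": 0,"wy": 0,"wz": 0},
  {"fingers": 1,"tx": 0,"ty": -0.006,"tz": 0,"wx": 0,"wy": 0,"wz": 0},
])

```text
t: 32.98
position: [0.5853, 0.0603, 0.1156]
tcp_rot: [[-0.95, -0.001, 0.312], [-0.312, -0.0, -0.95], [0.001, -1.0, -0.0]]
wrist_force: [0.9, 0.5, 1.2]
gripper_width: 0.0003
```

Request:
send_rows([
  {"fingers": 1,"tx": 0,"ty": -0.006,"tz": 0,"wx": 0,"wy": 0,"wz": 0},
  {"fingers": 1,"tx": 0,"ty": -0.006,"tz": 0,"wx": 0,"wy": 0,"wz": 0},
])

```text
t: 33.22
position: [0.585, 0.0602, 0.1162]
tcp_rot: [[-0.95, -0.001, 0.313], [-0.313, -0.0, -0.95], [0.001, -1.0, -0.0]]
wrist_force: [0.2, 0.4, 0.6]
gripper_width: 0.0
```

Request:
send_rows([
  {"fingers": 1,"tx": 0,"ty": -0.006,"tz": 0,"wx": 0,"wy": 0,"wz": 0},
  {"fingers": 1,"tx": 0,"ty": -0.006,"tz": 0,"wx": 0,"wy": 0,"wz": 0},
])

```text
t: 33.48
position: [0.5854, 0.0603, 0.1171]
tcp_rot: [[-0.95, -0.0, 0.313], [-0.313, -0.0, -0.95], [0.0, -1.0, -0.0]]
wrist_force: [0.1, 0.2, 0.6]
gripper_width: 0.0
```

Request:
send_rows([
  {"fingers": 1,"tx": 0,"ty": -0.05,"tz": 0,"wx": 0,"wy": 0,"wz": 0},
  {"fingers": 1,"tx": 0,"ty": -0.4,"tz": 0,"wx": 0,"wy": 0,"wz": 0},
  {"fingers": 1,"tx": 0,"ty": -0.37,"tz": 0,"wx": 0,"wy": 0,"wz": 0},
  {"fingers": 1,"tx": 0,"ty": 0,"tz": 0,"wx": 0,"wy": 0,"wz": 0},
  {"fingers": 1,"tx": 0,"ty": 0,"tz": 0,"wx": 0,"wy": 0,"wz": 0},
])

```text
t: 34.1
position: [0.5853, 0.0603, 0.166]
tcp_rot: [[-0.95, -0.0, 0.313], [-0.313, -0.0, -0.95], [0.0, -1.0, -0.0]]
wrist_force: [-0.2, -0.3, -0.7]
gripper_width: -0.0002
```

```bash
python3 avg.py E; python3 - <<'E'
import numpy as np
L={k:np.load(f'pics/{k}.npy').sum(2) for k in 'ABCDE'}
def sh(A,B,r0,r1,c0,c1):
    a=A[r0:r1,c0:c1];b=B[r0:r1,c0:c1];gy=np.gradient(a,axis=0);return round(-(gy*(b-a)).sum()/(gy**2).sum(),3)
print('E vs D flange',sh(L['D'],L['E'],203,209,268,278),'dome',sh(L['D'],L['E'],184,196,268,280))
for r in (186,187,188,206,207,208): print(r,L['D'][r,266:280].astype(int),L['E'][r,266:280].astype(int))
E
```

```text
34.3 [0.58520339 0.06023444 0.16561932] [ 0.1  0.1  0.3 -0.7]
E vs D flange 0.226 dome 0.182
186 [388 390 387 395 404 304 318 317 363 343 405 393 387 386] [387 392 388 387 398 409 354 353 350 406 399 392 390 384]
187 [389 386 393 303 241 176 183 181 214 203 316 409 390 384] [386 382 388 347 270 243 205 207 200 279 311 409 391 383]
188 [380 385 334 167 137 145 148 148 150 140 181 308 397 382] [379 381 400 191 155 136 143 143 141 162 179 312 398 381]
206 [109 102 137 142 175 214 177 217 209 148 127  88 103 104] [109 115 127 153 170 187 184 185 194 174 120 123 107 102]
207 [113 107 176 169 112 121 100 120 102 139 208  97 112 113] [109 108 147 141  97  85 130 100 136 117 118 101 110 110]
208 [113 106 177 236 224 228 231 231 226 231 187 108 112 114] [113 108 164 229 226 172 189 178 239 221 183 105 111 117]
```

The slow release left the cap ~0.2 px (≈0.6 mm) lower than before, so it keeps about 3 N. Final creep and surroundings check.

Request:
send_rows([
  {"fingers": 1,"tx": 0,"ty": 0,"tz": 0,"wx": 0,"wy": 0,"wz": 0},
  {"fingers": 1,"tx": 0,"ty": 0,"tz": 0,"wx": 0,"wy": 0,"wz": 0},
  {"fingers": 1,"tx": 0,"ty": 0,"tz": 0,"wx": 0,"wy": 0,"wz": 0},
  {"fingers": 1,"tx": 0,"ty": 0,"tz": 0,"wx": 0,"wy": 0,"wz": 0},
  {"fingers": 1,"tx": 0,"ty": 0,"tz": 0,"wx": 0,"wy": 0,"wz": 0},
  {"fingers": 1,"tx": 0,"ty": 0,"tz": 0,"wx": 0,"wy": 0,"wz": 0},
  {"fingers": 1,"tx": 0,"ty": 0,"tz": 0,"wx": 0,"wy": 0,"wz": 0},
  {"fingers": 1,"tx": 0,"ty": 0,"tz": 0,"wx": 0,"wy": 0,"wz": 0},
  {"fingers": 1,"tx": 0,"ty": 0,"tz": 0,"wx": 0,"wy": 0,"wz": 0},
  {"fingers": 1,"tx": 0,"ty": 0,"tz": 0,"wx": 0,"wy": 0,"wz": 0},
  {"fingers": 1,"tx": 0,"ty": 0,"tz": 0,"wx": 0,"wy": 0,"wz": 0},
  {"fingers": 1,"tx": 0,"ty": 0,"tz": 0,"wx": 0,"wy": 0,"wz": 0},
])

```text
t: 35.8
position: [0.5855, 0.0603, 0.1664]
tcp_rot: [[-0.95, -0.0, 0.312], [-0.312, -0.0, -0.95], [0.0, -1.0, -0.0]]
wrist_force: [0.2, 0.6, 0.1]
gripper_width: 0.0001
```

```bash
python3 avg.py F; python3 - <<'E'
import numpy as np,cv2
L={k:np.load(f'pics/{k}.npy').sum(2) for k in 'DEF'}
def sh(A,B,r0,r1,c0,c1):
    a=A[r0:r1,c0:c1];b=B[r0:r1,c0:c1];gy=np.gradient(a,axis=0);return round(-(gy*(b-a)).sum()/(gy**2).sum(),3)
for k in 'DE': print(k,sh(L[k],L['F'],203,209,268,278),sh(L[k],L['F'],184,196,268,280))
cv2.imwrite('pics/fin.png',cv2.convertScaleAbs(np.load('pics/F.npy')[:,:,::-1],alpha=1.4))
E
```

```text
36.0 [0.58556453 0.06028847 0.16638015] [-0.8 -0.7  1.1  0. ]
D 0.231 0.18
E 0.002 -0.003
```

View pics/fin.png

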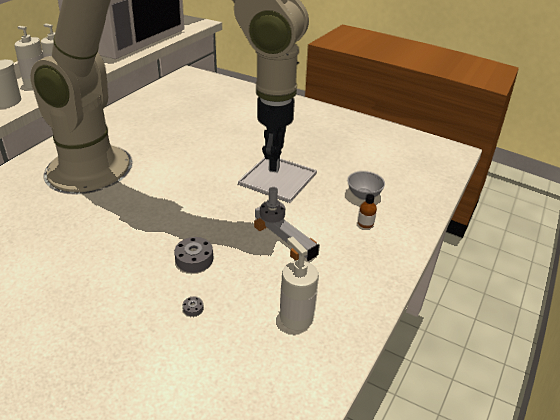

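The cap is steady (0.002 px change over 1.5 s), the wheel and cap are on the axle at (271,205), the bystanders have not moved, and the arm is 50 mm clear. Handing in.

```bash
python3 -c "
from plant import ticket
print(ticket.job_done())"
```

```text
the job is handed in; nothing more can be done
None
```

The middle-sized wheel is on the axle, down to the shoulder and collar side up, and the cap is pressed onto it. I handed the job in at about 36 s of the 53 s allowed. I estimate the cap keeps the collar pressed with about 3 N; I could not measure that directly.

- **Pressing:** I pressed the cap three times, at about 15, 15.7 and 14.6 N on the wrist (noise about ±1 N). The highest reading was 16.1 N, so the 20 N limit on the hub was never reached.
- **Disagreement found:** after the first two presses the release was abrupt, and the cap sprang back to only about 2 N of squeeze by my estimate, close to the 1.5 N limit. I pressed a third time and unloaded slowly; the cap then stayed about 0.6 mm lower.
- **Teeth weaker than described:** they resisted with about 2–3 N while moving, not the "up to 10 N" in the description.
- **Last checks:** over 1.5 s the cap did not shift in the images (0.002 px). The wheel sits flat in the pictures, the bottles, bowl and other wheels look to be in their places, and the arm is about 50 mm clear of the cap.

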